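# Unhook the panel key and stand it in its block

### The job

Take the orange panel key off the barbed hook: raise it, lean its top back over the bar and ease it over the barb, feeling your way and never straining the hook. Then stand it upright in the hole of the wooden block, brass end down and fully home, let go, and leave the other things on the shelf where they are.

Things in the scene. Friction and masses are not known exactly. Their poses are not given: they have to be found in the camera images.
- stand: Fixed steel hook stand; origin at the centre of its underside, +x the way the hook points, +z up. Base plate 160 x 90 x 12 mm. A post 26 x 30 mm, centred 65 mm behind the origin (-x), ends 166 mm up and carries the hook's bar. More than 12 N between key and hook strains the hook and spoils it.
- bar (a point): on the top face of the hook's bar, 163 mm above the stand's origin; stand's axes. The bar is flat, 8 mm wide (y), 6 mm high, and runs level along +x from the post to the upturned end. It gives lengthwise by 1 mm per 6 N and springs back; it does not give up or down.
- hook_end (a point): 55 mm ahead of and 157 mm above the stand's origin: mid-setting place of the lower front corner of the bar's upturned end. The bar is set by hand in its clamp: the real end lies up to 27 mm short of or beyond this point along x, not reported; find it by feel. The end: upright 5 mm thick, 36 mm high; at its top a red barb 5 mm high juts 8 mm back to the post (13 mm in all along x).
- key: Loose panel key, about 120 g, hanging upright. Origin at the foot of the brass end; z up to the grip, x normal to the plate (at first about the stand's x), y across. From the foot: brass stem dia 10 mm, 0-30 mm; orange plate 5 mm thick (x), 40 wide (y), 30-78 mm, with window 26 wide, 38-70 mm; neck 5 x 26 mm, 78-100 mm; black grip 14 (x) x 26 (y) mm, 100-145 mm.
- key_grip (a point): centre of the key's black grip, 122.5 mm above the foot of the brass end; axes as the key's
- key_eye (a point): middle of the top edge of the key's window, 70 mm above its foot, mid-thickness; this edge rests on the bar. The hook's end is 4 mm taller than the window, so the key cannot pass upright. Leaned 40 deg, grip back to the post, foot forward, the window's lower edge passes out under the upright and rises before it while the upper edge rises behind and over the barb, with under 4 mm play along x.
- key_tip (a point): foot of the key's brass end, on its axis; axes as the key's
- holder: Fixed wooden block 100 x 80 x 42 mm, origin at the centre of its underside on the shelf. One round vertical hole in the middle of its top.
- socket (a point): centre of the mouth of the block's hole, level with the block's top, 42 mm above the shelf; the hole is 14 mm wide with a 2 mm chamfer and 36 mm deep, so the key's stem goes in 30 mm until the orange plate rests on the block. The key may stand at any turn about its own axis.
- mug: bystander: white ceramic mug 80 mm wide, 90 mm high, with three highlighters standing about 115 mm high, handle to its +y; origin at the centre of its underside
- clip_a: bystander: aluminium bulldog clip about 75 x 50 x 19 mm, origin under its middle
- clip_b: bystander: a second bulldog clip, the same
- coil: bystander: ring of clear tape 90 mm wide, 24 mm high, lying flat; origin at the centre of its underside
- tape_gun: bystander: silver tape gun about 210 x 62 x 75 mm, origin under its middle

How it is judged:
By the outcome, as a careful person would: the job done as asked, in the order asked, and still so for the second after the job is handed in, with the robot touching nothing.
It also fails if it takes over 72 s, if anything falls off the work surface, if the arm or the gripper's body presses on something with over 40 N, if the wrist force passes 120 N, or if a joint passes its speed limit or range.

### The arm

A 7-joint arm with a two-finger parallel gripper is mounted at the origin on the work surface. World frame = base frame: x ahead of the robot, y to its left, z up, the work surface at z = 0. Lengths are in mm, angles in rad, forces in N, time in s.
With the tool pointing down it reaches from about 400 to 875 mm from the base axis. Payload 4.4 kg.
Tool frame: the origin (TCP) lies midway between the tips of the shut fingers; the grasp point (between the pads) lies behind it (ctrl.grip_point_offset is the x of the grasp point in the tool frame, in mm); x points along the fingers, z is the direction in which the jaws open and shut, and the axes are right-handed (so a half turn about x gives the same grasp; the last joint's range is limited). The gripper opens to 85 mm and grips with 20 to 120 N. Pads are 22 mm wide; open, the fingers measure 114 mm over their backs; the gripper's body (76 mm by 85 mm) begins 54 mm behind the grasp point. The pads swing forward as they close: fully open they stand 13 mm farther back than shut.
Start: joints at [-1.412, 0.628, 0.038, 1.517, -0.027, 0.996, -0.02], TCP at [144.867, 633.665, 231.313] pointing down, gripper open.
Joint ranges: [-3.06, 3.06], [-0.37, 2.12], [-1.25, 1.32], [0.18, 2.47], [-1.1, 4.24], [0.23, 1.98], [-2.94, 2.94]. Speed limits (rad/s): [2.57, 2.57, 3.14, 3.14, 3.14, 3.14, 3.14].

### API

Orientations are given as [roll, pitch, yaw] about the fixed x, y, z axes, in that order (R = Rz(yaw) Ry(pitch) Rx(roll)).
In Python, from cell import status, eyes, ctrl gives the robot as it stands. The module is installed in compiled form; this text tells all that it offers.
- The arm moves only by the tool apply_moves, never from a script. Its argument "targets" is a list of rows, each a list of 3 entries, a list of its own where there are three numbers: the shift along the tool's x, y, z in mm, then the turn about the tool's x in degrees, then the finger opening in mm, from 0 to 85.4. In form: [[[dx, dy, dz], roll, claw], ...]. A call has 1 to 10 rows; each row shifts and turns the pose as measured when the row begins, along the tool's axes as they then stand; what a row does not reach is not made up. A row lasts 1/8 s, in which the tool goes at most 62.5 mm and 10.7 degrees, less where a joint would pass 70% of its speed; a pose out of reach is approached as far as the arm can. A call is refused whole if a number of a shift passes 62.5 or a number of a turn 10.7, either way. A call with a gripper value outside its range is refused whole. The fingers move at their own pace and stop on an object; the grip force is fixed at half the most. Time passes only in rows, so rows that do not move let the fingers close. It gives the time, the measured TCP pose, the force and the opening at its end, in the units of the state.
- status.read_state(): the state, without advancing time (a new reading comes with each control period).
- eyes.get_image(name): name is "scene" or "top" or "wrist"; returns (picture, depth): 384x512x3 uint8, blue, green, red; 384x512 float32, mm along the optical axis (not along the pixel's ray), 0 where there is no reading.
- eyes.camera_params(name): a dict with "fx", "fy", "cx", "cy" (pixels), "dist" ([k1, k2, p1, p2, k3] as OpenCV has them; the pictures are not rectified), "R" (3x3) and "t" (3): a world point X has camera coordinates R X + t. Camera axes: x right, y down, z forward; pixel columns grow to the right and rows downward; lengths in mm; the calibration is good to about 2 mm. A picture is of the moment at which its call begins: read the wrist's pose just before it. camera_params takes no time and is no camera call; for the wrist camera it gives the pose at the moment of the call.
- ctrl.finish_job(): hands the job in, once; it reports no verdict.
The state is a dict: "clock": time; "qpos": joint angles; "qd": joint speeds; "tau": joint torques, N m; "eef_pos": TCP position; "tool_rot": TCP orientation; "force": force on the tool from outside, world axes, zero at the start; "torque": the same for the moment, N m; "width": finger opening in mm.
Only numpy, scipy, OpenCV 4.12 (cv2) and the standard library are available. Lean on these libraries where they do the work, as an engineer would, in place of code of your own. Each camera call takes 0.05 s, during which the arm holds its last target.

## Working session

There is one attempt and no reset: what is moved stays moved. The work goes in short steps, Python scripts to look and compute and a tool call to move; the robot and the scene stay as the last step left them, time stands still between calls to the robot, and variables do not carry over. Pictures are saved under pics/ and viewed, and the job is handed in when it is done.

Besides the shell and the picture viewer there is one more tool, called after "Emit:" as name([rows], argument=value, ...), one row to a line, values as JSON. apply_moves: Moves the arm, as the interface text tells. Its arguments: {"type":"object","properties":{"targets":{"type":"array"}},"required":["targets"]}

```bash
mkdir -p pics; ls
python3 - <<'E'
from cell import status, eyes, ctrl
import cv2, numpy as np
print(status.read_state(), ctrl.grip_point_offset)
for n in ["scene","top","wrist"]:
    p,d=eyes.get_image(n); cv2.imwrite(f"pics/{n}0.png",p); np.save(f"{n}0.npy",d)
    c=eyes.camera_params(n); print(n,c)
    np.save(f"{n}0_c.npy",c,allow_pickle=True)
print(status.read_state()['clock'])
E
```

```text
pics
{'clock': 0.0, 'qpos': array([-1.41181019,  0.62935952,  0.03849018,  1.51837851, -0.02700243,
        0.99632386, -0.02003069]), 'qd': array([ 0.00155348, -0.00190694,  0.00137532,  0.00192483, -0.00236425,
        0.00103739, -0.00061569]), 'tau': array([-6.67113709e-04, -5.63398540e+01,  1.22636843e+00, -1.93438804e+01,
        1.10927687e-02,  1.08393034e-02, -4.18325342e-06]), 'eef_pos': array([144.7399889 , 633.0225198 , 230.37795796]), 'tool_rot': array([-3.11427698,  1.5688464 , -1.76833806]), 'force': array([-0.11397402,  0.41572912,  0.32458234]), 'torque': array([ 0.01597994,  0.00773294, -0.04507699]), 'width': 85.55724001088394} -18.700000000000003
scene {'fx': 413.2143469251488, 'fy': 413.2143469251488, 'cx': 256.1806405965356, 'cy': 193.01638047815078, 'dist': array([-0.13208423,  0.        ,  0.        ,  0.        ,  0.        ]), 'R': array([[-0.11467946,  0.99338991, -0.00501135],
       [ 0.57746706,  0.06255782, -0.81401371],
       [-0.8083195 , -0.09624454, -0.58082404]]), 't': array([  54.23428246, -205.81014031, 1644.35142497])}
top {'fx': 355.8266769365559, 'fy': 355.8266769365559, 'cx': 258.88298713105036, 'cy': 192.2546138990381, 'dist': array([-0.09363632,  0.        ,  0.        ,  0.        ,  0.        ]), 'R': array([[-0.02113292, -0.99969083, -0.01310145],
       [-0.99804331,  0.0218658 , -0.05857854],
       [ 0.05884691,  0.01183787, -0.99819683]]), 't': array([   7.61328802,  590.56236104, 1000.81690389])}
wrist {'fx': 336.203353747593, 'fy': 336.203353747593, 'cx': 253.75276316094985, 'cy': 191.60077387023995, 'dist': array([-0.06004219,  0.        ,  0.        ,  0.        ,  0.        ]), 'R': array([[ 0.22323816,  0.97476344, -0.00097766],
       [ 0.92792796, -0.21220463,  0.3064619 ],
       [ 0.29852039, -0.06932118, -0.95188242]]), 't': array([-650.20773927,  -39.63197042,  379.92370644])}
0.15
```

View pics/scene0.png

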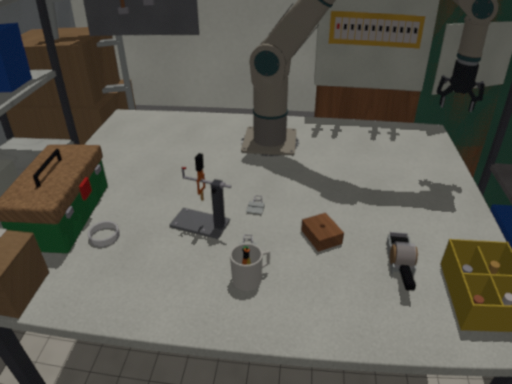

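View pics/top0.png

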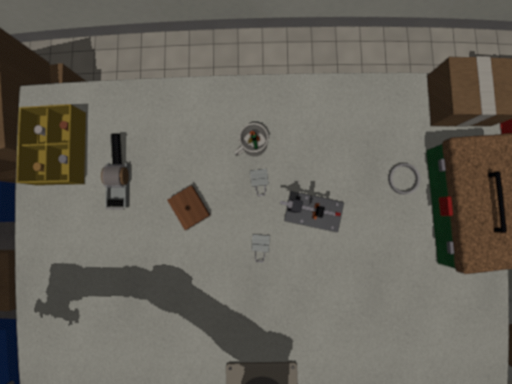

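View pics/wrist0.png

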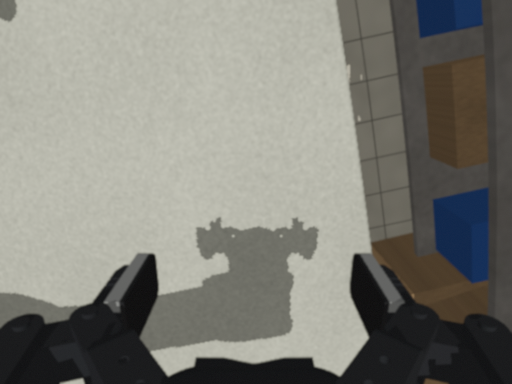

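```bash
cat > h.py <<'E'
import numpy as np, cv2
def load(n): 
    return cv2.imread(f"pics/{n}0.png"), np.load(f"{n}0.npy"), np.load(f"{n}0_c.npy",allow_pickle=True).item()
def K(c): return np.array([[c['fx'],0,c['cx']],[0,c['fy'],c['cy']],[0,0,1.]])
def und(c,uv): return cv2.undistortPoints(np.array(uv,float).reshape(-1,1,2),K(c),np.array(c['dist'])).reshape(-1,2)
def ray(c,uv):
    n=und(c,uv); d=np.c_[n,np.ones(len(n))]
    return -c['R'].T@c['t'], d@c['R']
def plane(c,uv,z):
    o,d=ray(c,uv); s=(z-o[2])/d[:,2]; return o+d*s[:,None]
def cloud(d,c,box):
    u0,v0,u1,v1=box; v,u=np.mgrid[v0:v1,u0:u1]; z=d[v0:v1,u0:u1].ravel()
    n=und(c,np.c_[u.ravel(),v.ravel()]); P=np.c_[n,np.ones(len(n))]*z[:,None]
    X=(P-c['t'])@c['R']; X[z<=0]=np.nan; return X,u.ravel(),v.ravel()
def tri(c1,p1,c2,p2):
    o1,d1=ray(c1,[p1]);o2,d2=ray(c2,[p2]);A=np.c_[d1[0],-d2[0]];s=np.linalg.lstsq(A,o2-o1,rcond=None)[0]
    a=o1+s[0]*d1[0];b=o2+s[1]*d2[0];return (a+b)/2,np.linalg.norm(a-b)
def proj(c,X):
    return cv2.projectPoints(np.array(X,float).reshape(-1,1,3),cv2.Rodrigues(c['R'])[0],c['t'],K(c),np.array(c['dist']))[0].reshape(-1,2)
E
python3 - <<'E'
from h import *
s,sd,sc=load('scene'); t,td,tc=load('top')
cv2.imwrite('pics/s_crop.png',cv2.resize(s[140:245,150:270],None,fx=6,fy=5.5,interpolation=cv2.INTER_CUBIC)[:600,:800])
cv2.imwrite('pics/t_crop.png',cv2.resize(t[165:245,270:360],None,fx=7,fy=7,interpolation=cv2.INTER_CUBIC))
X,u,v=cloud(td,tc,(270,165,360,245))
ok=(X[:,2]>5)&(X[:,2]<16); print(ok.sum()); b=X[ok]; 
r=cv2.minAreaRect(b[:,:2].astype(np.float32)); print('base',r)
for lo,hi in((140,190),(190,260)):
    k=(X[:,2]>lo)&(X[:,2]<hi)
    print(lo,np.c_[u,v,X][k].round(0).astype(int).tolist()[:90])
X,u,v=cloud(td,tc,(160,175,220,240)); k=(X[:,2]>35)&(X[:,2]<50)
print('holder',cv2.minAreaRect(X[k][:,:2].astype(np.float32)),X[k].mean(0))
E
```

```text
1293
base ((551.6393432617188, -162.6294403076172), (217.99786376953125, 249.4471893310547), 3.630248785018921)
140 [[296, 196, 571, -98, 154], [297, 196, 571, -101, 156], [298, 196, 571, -103, 157], [299, 196, 571, -106, 154], [296, 197, 569, -98, 155], [297, 197, 569, -101, 155], [298, 197, 569, -103, 157], [299, 197, 569, -106, 153], [300, 197, 569, -109, 151], [295, 198, 567, -96, 150], [296, 198, 566, -98, 156], [297, 198, 566, -101, 155], [298, 198, 566, -103, 155], [299, 198, 566, -106, 154], [293, 199, 563, -90, 167], [294, 199, 564, -92, 162], [295, 199, 564, -96, 153], [296, 199, 564, -98, 152], [297, 199, 564, -100, 156], [298, 199, 564, -103, 158], [299, 199, 564, -105, 155], [292, 200, 561, -88, 162], [293, 200, 561, -90, 165], [294, 200, 561, -92, 165], [295, 200, 561, -95, 166], [296, 200, 561, -97, 165], [297, 200, 561, -100, 164], [298, 200, 561, -102, 163], [299, 200, 561, -105, 162], [280, 201, 559, -58, 164], [281, 201, 559, -60, 164], [282, 201, 559, -63, 162], [288, 201, 559, -77, 165], [289, 201, 559, -80, 165], [290, 201, 559, -82, 165], [292, 201, 559, -87, 1
[... 3451 characters left out ...]
, 527, -190, 197], [338, 213, 527, -193, 192], [339, 213, 527, -196, 192], [340, 213, 527, -198, 193], [315, 214, 526, -136, 211], [316, 214, 526, -136, 225], [317, 214, 526, -137, 236], [318, 214, 526, -139, 236], [319, 214, 526, -141, 236], [320, 214, 526, -143, 237], [321, 214, 526, -146, 236], [322, 214, 526, -147, 240], [323, 214, 526, -150, 238], [335, 214, 525, -186, 194], [336, 214, 525, -189, 192], [337, 214, 525, -190, 194], [338, 214, 525, -193, 194], [339, 214, 525, -195, 195], [340, 214, 525, -198, 192], [314, 215, 524, -135, 199]]
holder ((550.4654541015625, 195.6873779296875), (100.46060943603516, 81.36278533935547), 30.110485076904297) [550.4541548  195.24002647  41.78341101]
```

View pics/s_crop.png

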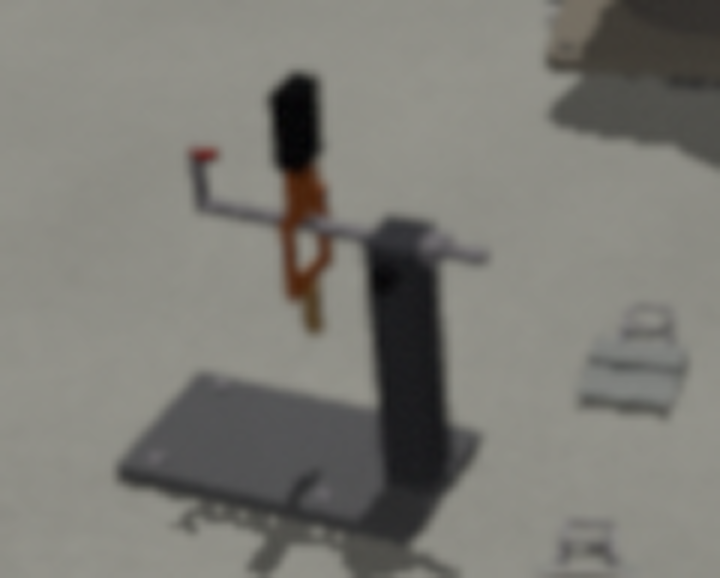

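View pics/t_crop.png

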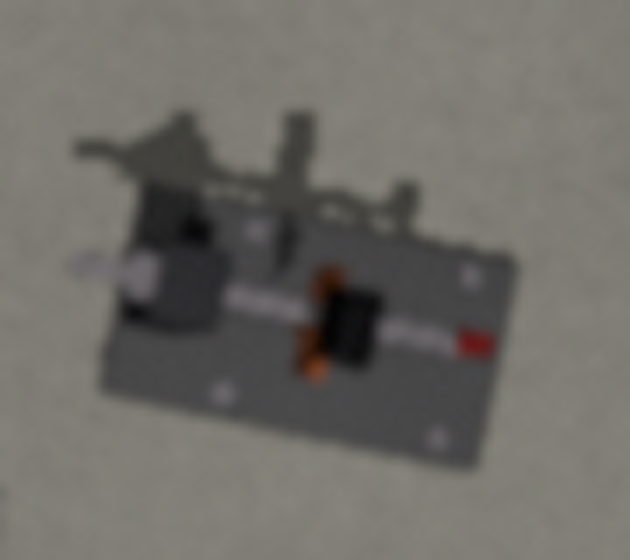

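Run:
```python
from h import *
s,sd,sc=load('scene'); t,td,tc=load('top')
# base by colour: dark
g=cv2.cvtColor(t,cv2.COLOR_BGR2GRAY); 
roi=np.zeros_like(g); roi[188:240,280:350]=1
# base outline lines from points on lower (sun) sides: cloud low heights
X,u,v=cloud(td,tc,(275,185,350,240))
dark=(g[v,u]<85)
k=dark&(X[:,2]>7)&(X[:,2]<17)
print('base',cv2.minAreaRect(X[k][:,:2].astype(np.float32)),k.sum())
# barb red
h=cv2.cvtColor(t,cv2.COLOR_BGR2HSV)
red=((h[...,0]<6)|(h[...,0]>174))&(h[...,1]>120)&(roi>0)
vv,uu=np.nonzero(red); print('red',uu.min(),uu.max(),vv.min(),vv.max(),uu.mean(),vv.mean(),len(uu))
print(plane(tc,[[uu.mean(),vv.mean()]],193))
rr=cv2.minAreaRect(plane(tc,np.c_[uu,vv],193)[:,:2].astype(np.float32)); print(rr)
h2=cv2.cvtColor(s,cv2.COLOR_BGR2HSV); red2=((h2[...,0]<6)|(h2[...,0]>174))&(h2[...,1]>100)
red2[:160]=0;red2[180:]=0;red2[:,:175]=0;red2[:,195:]=0
v2,u2=np.nonzero(red2);print('red scene',u2.mean(),v2.mean(),len(u2),tri(tc,(uu.mean(),vv.mean()),sc,(u2.mean(),v2.mean())))
# bar pts
k=(X[:,2]>155)&(X[:,2]<170)&(u>303)&(u<334)
k&=~((u>311)&(u<325))
b=X[k]; b=b-0; 
vx,vy,x0,y0=cv2.fitLine(b[:,:2].astype(np.float32),cv2.DIST_HUBER,0,.01,.01).ravel();print('bar',k.sum(),np.degrees(np.arctan2(vy,vx)),x0,y0,b[:,2].mean())
k=(X[:,2]>160)&(X[:,2]<172)&(u>=290)&(u<303)
print('post top',cv2.minAreaRect(X[k][:,:2].astype(np.float32)),X[k].mean(0))
# grip top
k=(X[:,2]>232)&(X[:,2]<245); print('grip',cv2.minAreaRect(X[k][:,:2].astype(np.float32)),X[k].mean(0),k.sum())
# orange in top
o=(h[...,0]>6)&(h[...,0]<18)&(h[...,1]>130)&(roi>0)
kk=o[v,u]; print(np.c_[u,v,X][kk].round(0).astype(int).tolist())
# black grip in scene
X,u,v=cloud(sd,sc,(190,150,215,205)); k=(X[:,2]>195)&(X[:,2]<245)&(X[:,0]<600)&(X[:,0]>480); print('scene grip',X[k].mean(0),X[k].min(0),X[k].max(0))
```

```text
base ((533.552734375, -160.88894653320312), (158.44290161132812, 87.23571014404297), 76.49567413330078) 1159
red 316 339 207 215 333.4375 213.25 16
[[ 526.69297708 -182.26340404  193.        ]]
((529.17333984375, -168.81744384765625), (54.83327102661133, 14.362466812133789), 76.99536895751953)
red scene 183.66666666666666 167.66666666666666 3 (array([ 527.65247127, -187.37460391,  191.5887719 ]), np.float64(9.683363082718742))
bar 59 76.6084 534.09973 -152.56169 162.76972538858823
post top ((547.5759887695312, -96.94029235839844), (29.973037719726562, 31.701087951660156), 87.7894515991211) [547.55331196 -96.82082382 165.51806969]
grip ((531.1826171875, -144.28677368164062), (13.36954116821289, 25.539152145385742), 76.84990692138672) [ 531.03554891 -144.02642363  237.32857403] 72
[[316, 204, 550, -147, 157], [317, 204, 550, -147, 174], [318, 204, 550, -149, 173], [315, 205, 548, -146, 146], [316, 205, 548, -146, 161], [317, 205, 547, -147, 171], [318, 205, 547, -150, 170], [315, 206, -9223372036854775808, -9223372036854775808, -9223372036854775808], [316, 206, 545, -141, 197], [317, 2
[... 196 characters left out ...]
13, 528, -145, 131], [315, 213, 528, -137, 207], [313, 214, 526, -142, 133], [314, 214, 526, -145, 132], [315, 214, 526, -136, 211], [313, 215, 523, -142, 132], [314, 215, 524, -135, 199], [315, 215, 524, -136, 213], [316, 215, 524, -136, 228], [313, 216, 521, -139, 153], [314, 216, 521, -139, 171], [315, 216, 521, -135, 214], [316, 216, 522, -135, 231], [313, 217, 518, -139, 153], [314, 217, 519, -139, 171], [315, 217, 519, -141, 171], [314, 218, 516, -139, 168], [315, 218, 516, -142, 170]]
scene grip [ 541.16563666 -143.86395876  221.00106696] [ 521.42243901 -154.12165636  195.98524324] [ 552.17830715 -135.90456613  240.2891032 ]<stdin>:31: RuntimeWarning: invalid value encountered in cast
```

```bash
cat > st.py <<'E'
from cell import status
import numpy as np
from scipy.spatial.transform import Rotation as Ro
def show(target=None):
    s=status.read_state(); R=Ro.from_euler('xyz',s['tool_rot']).as_matrix(); p=np.array(s['eef_pos'])
    print('t',round(s['clock'],2),'p',p.round(1),'F',s['force'].round(1),'w',round(s['width'],1),'q',s['qpos'].round(3))
    print('x',R[:,0].round(3),'y',R[:,1].round(3),'z',R[:,2].round(3))
    if target is not None: print('delta tool',(R.T@(np.array(target,float)-p)).round(1))
    return s,R,p
if __name__=='__main__':
    import sys
    show([float(a) for a in sys.argv[1:4]] if len(sys.argv)>3 else None)
E
python3 st.py 700 -170 400
```

```text
t 0.15 p [144.8 633.2 230.6] F [ 1.4 -0.1  0.3] w 85.4 q [-1.412  0.629  0.038  1.518 -0.027  0.996 -0.02 ]
x [-0.    -0.001 -1.   ] y [-0.975  0.223 -0.   ] z [ 0.223  0.975 -0.001]
delta tool [-168.4 -720.3 -659.4]
```

Emit:
apply_moves([
  [[-11,-44,-40],0,40],
  [[-11,-44,-40],0,40],
  [[-11,-44,-40],0,40],
  [[-11,-44,-40],0,40],
  [[-11,-44,-40],0,40],
  [[-11,-44,-40],0,40],
  [[-11,-44,-40],0,40],
  [[-11,-44,-40],0,40],
  [[-11,-44,-40],0,40],
  [[-11,-44,-40],0,40],
])

```text
clock: 1.4
eef_pos: [492.2, 135.2, 341.1]
tool_rot: [2.524, 1.568, -2.402]
force: [0.8, 0.6, -0.3]
width: 39.9
```

```bash
python3 st.py 750 -180 400
```

```text
t 1.4 p [492.2 135.2 341.1] F [ 0.8  0.6 -0.3] w 39.9 q [-0.456  0.316  0.18   1.744 -0.061  1.09   1.101]
x [-0.002 -0.002 -1.   ] y [-0.977  0.212  0.002] z [ 0.212  0.977 -0.002]
delta tool [ -58.8 -318.7 -253.4]
```

Emit:
apply_moves([
  [[-7,-44,-36],0,40],
  [[-7,-44,-36],0,40],
  [[-7,-44,-36],0,40],
  [[-7,-44,-36],0,40],
  [[-7,-44,-36],0,40],
  [[-7,-44,-36],0,40],
  [[-7,-44,-36],0,40],
  [[0,-60,0],0,40],
  [[0,-60,0],0,40],
])

```text
clock: 2.52
eef_pos: [823.5, -210.2, 388.0]
tool_rot: [-1.406, 1.554, -0.064]
force: [2.0, -2.7, 1.1]
width: 40.0
```

```bash
python3 st.py
```

```text
t 2.52 p [ 823.5 -210.2  388. ] F [ 2.  -2.7  1.1] w 40.0 q [ 0.178  1.035  0.371  0.255 -0.336  1.85   1.614]
x [ 0.017 -0.001 -1.   ] y [-0.974  0.227 -0.017] z [0.227 0.974 0.003]
```

Emit:
apply_moves([
  [[0,-60,0],0,40],
  [[0,-60,0],0,40],
  [[0,-60,0],0,40],
])

```text
clock: 2.9
eef_pos: [809.1, -215.7, 385.7]
tool_rot: [1.375, 1.536, 2.69]
force: [26.4, 104.9, 6.8]
width: 39.7
```

```bash
python3 st.py
```

```text
t 2.9 p [ 809.1 -215.7  385.7] F [ 26.4 104.9   6.8] w 39.7 q [ 0.166  1.116  1.171  0.184 -1.101  1.982  1.662]
x [-0.031  0.015 -0.999] y [-0.967  0.252  0.034] z [0.253 0.968 0.007]
```

Emit:
apply_moves([
  [[0,10,0],0,40],
])

```text
clock: 3.02
eef_pos: [798.6, -218.0, 383.9]
tool_rot: [1.666, 1.535, 2.977]
force: [0.6, 0.1, 0.1]
width: 39.7
```

```bash
python3 st.py
```

```text
t 3.02 p [ 798.6 -218.   383.9] F [0.6 0.1 0.1] w 39.7 q [ 0.1    1.089  1.195  0.344 -1.049  1.938  1.754]
x [-0.036  0.006 -0.999] y [-0.966  0.257  0.036] z [ 0.257  0.967 -0.003]
```

Emit:
apply_moves([
  [[0,40,0],0,40],
  [[0,40,0],0,40],
])

```text
clock: 3.28
eef_pos: [727.6, -200.2, 383.7]
tool_rot: [1.731, 1.534, 3.043]
force: [1.2, -0.6, 1.5]
width: 40.0
```

```bash
python3 st.py
```

```text
t 3.27 p [ 727.6 -200.2  383.7] F [ 1.2 -0.6  1.5] w 40.0 q [-0.123  0.972  1.261  0.852 -0.906  1.784  2.01 ]
x [-0.037  0.004 -0.999] y [-0.966  0.256  0.037] z [ 0.256  0.967 -0.006]
```

```bash
cat > fk.py <<'E'
import numpy as np, itertools
from scipy.spatial.transform import Rotation as Ro
from scipy.optimize import least_squares
D=[([-1.41181019,0.62935952,0.03849018,1.51837851,-0.02700243,0.99632386,-0.02003069],[144.74,633.02,230.38],[-3.11427698,1.5688464,-1.76833806]),
([-0.456,0.316,0.18,1.744,-0.061,1.09,1.101],[492.2,135.2,341.1],[2.524,1.568,-2.402]),
([0.178,1.035,0.371,0.255,-0.336,1.85,1.614],[823.5,-210.2,388.],[-1.406,1.554,-0.064]),
([0.1,1.089,1.195,0.344,-1.049,1.938,1.754],[798.6,-218.,383.9],[1.666,1.535,2.977]),
([-0.123,0.972,1.261,0.852,-0.906,1.784,2.01],[727.6,-200.2,383.7],[1.731,1.534,3.043])]
def Rz(a): return Ro.from_euler('z',a).as_matrix()
def Ry(a): return Ro.from_euler('y',a).as_matrix()
def fk(q,s,L):
    # L: h, l1, off_e1, l2, off_e2, l3, tool eul(3)
    R=Rz(s[0]*q[0]); p=np.array([0,0,L[0]])
    R=R@Ry(s[1]*q[1]); R=R@Rz(s[2]*q[2]); p=p+R@[L[2],0,L[1]]
    R=R@Ry(s[3]*q[3]); R=R@Rz(s[4]*q[4]); p=p+R@[L[4],0,L[3]]
    R=R@Ry(s[5]*q[5]); R=R@Rz(s[6]*q[6]); p=p+R@[0,0,L[5]]
    return p,R@Ro.from_euler('xyz',L[6:9]).as_matrix()
def res(L,s):
    r=[]
    for q,p,e in D:
        pp,R=fk(q,s,L); r+=list((pp-p)/1.); r+=list(300*(R.T@Ro.from_euler('xyz',e).as_matrix()-np.eye(3)).ravel())
    return r
if __name__=='__main__':
    out=[]
    for s in itertools.product([1,-1],[1],[1,-1],[1],[1,-1],[1],[1,-1]):
      for y in (0,np.pi/2,np.pi,-np.pi/2):
        L0=[300,400,0,400,0,300]+list(Ro.from_matrix(Rz(y)@Ry(-np.pi/2)).as_euler('xyz'))
        f=least_squares(res,L0,args=(s,),loss='soft_l1',max_nfev=200); out.append((f.cost,s,f.x.round(3).tolist()))
    out.sort(key=lambda a:a[0])
    for o in out[:3]: print(o)
E
python3 fk.py 2>/dev/null
```

```text
(np.float64(78.17372818573888), (-1, 1, -1, 1, -1, 1, -1), [290.274, 536.663, 16.322, 385.375, 11.855, 264.251, -499.31, -1.571, -499.716])
(np.float64(78.17372818573902), (-1, 1, -1, 1, -1, 1, -1), [290.274, 536.663, 16.322, 385.375, 11.855, 264.251, 499.716, -1.571, 499.31])
(np.float64(78.17372818575932), (-1, 1, -1, 1, -1, 1, -1), [290.274, 536.663, 16.322, 385.375, 11.855, 264.251, 0.203, -1.571, -0.203])
```

```bash
cat > fk2.py <<'E'
from fk import *
s=(-1,1,-1,1,-1,1,-1)
def fk2(q,L,all=False):
    R=Rz(-q[0]); p=np.array([0,0,L[0]])+R@[L[9],L[10],0]; P=[p]
    R=R@Ry(q[1])@Rz(-q[2]); p=p+R@[L[2],L[11],L[1]];P.append(p)
    R=R@Ry(q[3])@Rz(-q[4]); p=p+R@[L[4],L[12],L[3]];P.append(p)
    R=R@Ry(q[5])@Rz(-q[6]); p=p+R@[0,0,L[5]];P.append(p)
    R=R@Ro.from_euler('xyz',L[6:9]).as_matrix()
    return (P,R) if all else (p,R)
def res2(L):
    r=[]
    for q,p,e in D:
        pp,R=fk2(q,L); r+=list((pp-p)/1.); r+=list(300*(R.T@Ro.from_euler('xyz',e).as_matrix()-np.eye(3)).ravel())
    return r+list(np.array(L[9:13])*.05)+[L[2]*.05,L[4]*.05]
L0=[290,536,0,385,0,264,0.203,-1.571,-0.203,0,0,0,0]
if __name__=='__main__':
    f=least_squares(res2,L0,loss='soft_l1'); print(f.cost,f.x.round(3).tolist()); np.save('L.npy',f.x)
    for q,p,e in D:
        pp,R=fk2(q,f.x); print((pp-p).round(1), np.degrees(Ro.from_matrix(R.T@Ro.from_euler('xyz',e).as_matrix()).as_rotvec()).round(2))
E
python3 fk2.py 2>/dev/null
```

```text
0.6895446883471001 [338.172, 559.006, 0.529, 381.835, 0.435, 351.253, 0.203, -1.571, -0.203, 0.086, -11.439, -16.291, -0.185]
[-0.1 -0.   0. ] [-0.01  0.   -0.  ]
[ 0.1 -0.  -0. ] [ 0.   -0.02 -0.01]
[-0.  -0.1  0. ] [-0.04  0.02  0.03]
[ 0.1  0.  -0.2] [ 0.05 -0.   -0.01]
[-0.1 -0.   0.2] [-0.   -0.   -0.01]
```

Emit:
apply_moves([
  [[0,50,1],0,40],
  [[0,50,1],0,40],
  [[0,50,1],0,40],
  [[0,48,1],0,40],
])

```text
clock: 3.78
eef_pos: [530.7, -141.9, 387.6]
tool_rot: [1.714, 1.528, 3.03]
force: [0.0, 0.2, 1.6]
width: 40.4
```

Emit:
apply_moves([
  [[0,0,0],10,40],
  [[0,0,0],10,40],
  [[0,0,0],10,40],
  [[0,0,0],10,40],
  [[0,0,0],10,40],
  [[0,0,0],10,40],
  [[0,0,0],10,40],
  [[0,0,0],10,40],
  [[0,0,0],10,40],
])

```text
clock: 4.9
eef_pos: [526.6, -137.0, 385.9]
tool_rot: [3.126, 1.523, 2.822]
force: [-0.6, 0.4, 0.8]
width: 40.0
```

```bash
python3 st.py 531 -144 300
```

```text
t 4.9 p [ 526.6 -137.   385.9] F [-0.6  0.4  0.8] w 40.0 q [-0.5    0.653  1.313  1.556 -0.61   1.469  0.547]
x [-0.046  0.015 -0.999] y [0.299 0.954 0.001] z [ 0.953 -0.299 -0.048]
delta tool [85.4 -5.4 10.5]
```

Emit:
apply_moves([
  [[30,-4,6],-4,40],
  [[30,0,4],0,40],
])

```text
clock: 5.15
eef_pos: [533.3, -143.1, 325.5]
tool_rot: [3.048, 1.526, 2.815]
force: [-0.5, -0.5, -0.5]
width: 40.0
```

Run:
```python
from st import show
from cell import eyes
import cv2,numpy as np
show([531,-144,260])
c=eyes.camera_params('wrist'); p,d=eyes.get_image('wrist'); cv2.imwrite('pics/wrist1.png',p); np.save('wrist1.npy',d); np.save('wrist1_c.npy',c,allow_pickle=True)
p,d=eyes.get_image('scene'); cv2.imwrite('pics/scene1.png',cv2.resize(p[100:250,130:330],None,fx=4,fy=4,interpolation=cv2.INTER_CUBIC))
```

```text
t 5.15 p [ 533.3 -143.1  325.5] F [-0.5 -0.5 -0.5] w 40.0 q [-0.464  0.699  1.245  1.641 -0.658  1.346  0.66 ]
x [-0.042  0.014 -0.999] y [0.231 0.973 0.004] z [ 0.972 -0.23  -0.044]
delta tool [65.5 -1.7  0.9]
```

View pics/wrist1.png

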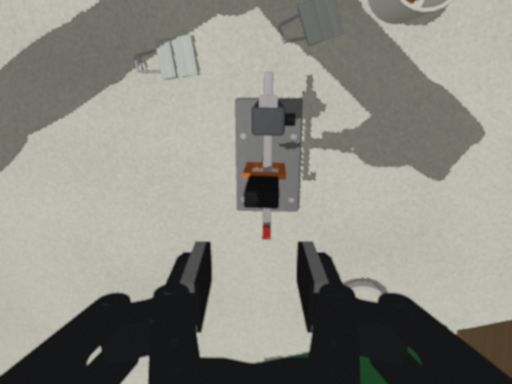

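View pics/scene1.png

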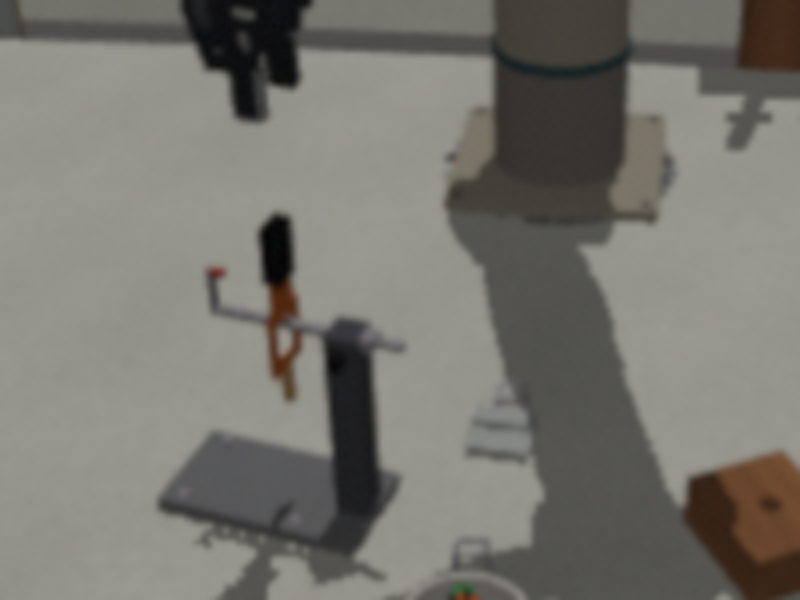

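Run:
```python
from h import *
p=cv2.imread('pics/wrist1.png'); d=np.load('wrist1.npy'); c=np.load('wrist1_c.npy',allow_pickle=True).item()
X,u,v=cloud(d,c,(225,60,310,250)); B=p[v,u].astype(int)
def S(P): 
    a=np.radians(-103.3); sx=np.array([np.cos(a),np.sin(a)]); sy=np.array([-sx[1],sx[0]])
    q=P[...,:2]-np.array([532.8,-160.5]); return np.stack([q@sx,q@sy,P[...,2]],-1)
Y=S(X)
def st(n,k): 
    y=Y[k]; print(n,k.sum(),'med',np.median(y,0).round(1),'lo',np.percentile(y,3,axis=0).round(1),'hi',np.percentile(y,97,axis=0).round(1))
red=(B[:,2]>110)&(B[:,1]<50)&(v>215); st('barb',red&(X[:,2]>180))
print('barb px',u[red].min(),u[red].max(),v[red].min(),v[red].max())
k=(X[:,2]>234)&(X[:,2]<245); st('griptop',k); r=cv2.minAreaRect(X[k][:,:2].astype(np.float32));print(r,S(np.array([[*r[0],237.5]])))
k=(X[:,2]>158)&(X[:,2]<169)&(v>135)&(v<160); st('bar',k)
l=cv2.fitLine(X[k][:,:2].astype(np.float32),cv2.DIST_HUBER,0,.01,.01).ravel(); print('bar ang',np.degrees(np.arctan2(l[1],l[0])))
k=(X[:,2]>158)&(X[:,2]<172)&(v>106)&(v<135); st('post',k)
k=(X[:,2]>7)&(X[:,2]<17); r=cv2.minAreaRect(X[k][:,:2].astype(np.float32)); print('base',r,k.sum())
```

```text
barb 49 med [ 28.6   1.6 193. ] lo [ 24.5  -0.2 191.6] hi [ 33.3   3.4 194. ]
barb px 264 268 227 237
griptop 669 med [-17.8  -2.2 237.6] lo [-23.8 -14.5 235.2] hi [-10.9   9.5 238.9]
((534.2813720703125, -143.3633575439453), (14.687562942504883, 25.753368377685547), 76.25428009033203) [[-17.01780764  -2.50064009 237.5       ]]
bar 214 med [-41.6   1.5 162.8] lo [-52.   -2.2 161.5] hi [-30.9   5.2 164.1]
bar ang 77.24362
post 939 med [-66.5   1.4 165.7] lo [-77.8 -12.1 163.5] hi [-54.3  15.6 167.2]
base ((534.4835205078125, -160.18218994140625), (159.78536987304688, 90.18124389648438), 76.51734161376953) 4112
```

Emit:
apply_moves([
  [[40,0,2],0,40],
  [[35,0,2],0,40],
  [[20,0,1],0,40],
  [[0,0,0],0,40],
])

```text
clock: 5.75
eef_pos: [534.6, -141.9, 229.5]
tool_rot: [3.048, 1.525, 2.816]
force: [-0.0, 0.2, 0.5]
width: 39.9
```

Run:
```python
from st import show
from cell import eyes
import cv2,numpy as np
show([533.5,-143.5,219])
p,d=eyes.get_image('scene'); cv2.imwrite('pics/scene2.png',cv2.resize(p[110:220,160:250],None,fx=6,fy=5.4,interpolation=cv2.INTER_CUBIC))
```

```text
t 5.75 p [ 534.6 -141.9  229.5] F [-0.   0.2  0.5] w 39.9 q [-0.425  0.792  1.155  1.768 -0.769  1.174  0.748]
x [-0.044  0.015 -0.999] y [0.23  0.973 0.004] z [ 0.972 -0.229 -0.046]
delta tool [10.5 -1.8 -0.3]
```

View pics/scene2.png

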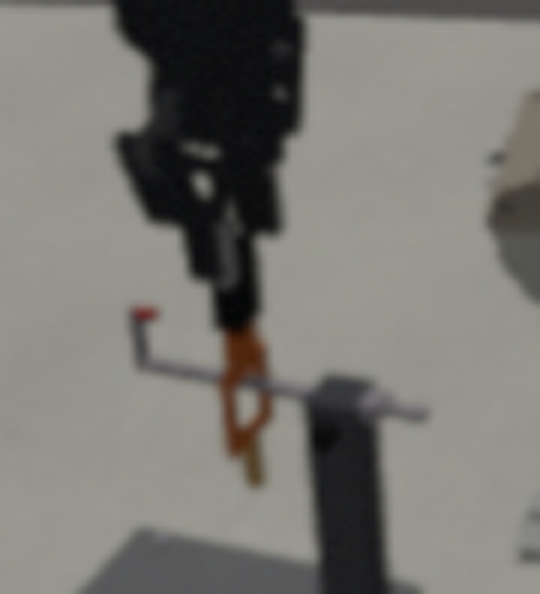

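Emit:
apply_moves([
  [[9,-1.5,0],0,38],
  [[0,0,0],0,32],
  [[0,0,0],0,29],
  [[0,0,0],0,28],
  [[0,0,0],0,27],
])

```text
clock: 6.42
eef_pos: [536.0, -145.0, 224.3]
tool_rot: [3.047, 1.532, 2.816]
force: [-0.8, 0.5, 0.3]
width: 27.0
```

```bash
python3 st.py
```

```text
t 6.42 p [ 536.  -145.   224.3] F [-0.8  0.5  0.3] w 27.0 q [-0.419  0.796  1.148  1.775 -0.78   1.158  0.759]
x [-0.037  0.012 -0.999] y [0.229 0.973 0.004] z [ 0.973 -0.229 -0.038]
```

Emit:
apply_moves([
  [[0,0,0],0,26],
  [[0,0,0],0,26],
])

```text
clock: 6.68
eef_pos: [536.2, -145.0, 224.4]
tool_rot: [3.044, 1.533, 2.813]
force: [1.0, -0.3, -0.4]
width: 25.8
```

Emit:
apply_moves([
  [[0,0,0],0,25.5],
  [[0,0,0],0,25.5],
])

```text
clock: 6.92
eef_pos: [536.2, -145.0, 224.4]
tool_rot: [3.047, 1.533, 2.815]
force: [0.6, -0.1, 0.3]
width: 26.2
```

```bash
python3 st.py
```

```text
t 6.92 p [ 536.2 -145.   224.4] F [ 0.6 -0.1  0.3] w 26.2 q [-0.419  0.796  1.149  1.775 -0.78   1.158  0.759]
x [-0.036  0.012 -0.999] y [0.229 0.973 0.004] z [ 0.973 -0.229 -0.038]
```

Emit:
apply_moves([
  [[-5,0,0],0,25],
  [[-5,0,1],0,25],
  [[-5,0,1],0,25],
  [[0,0,1],0,25],
])

```text
clock: 7.42
eef_pos: [539.7, -145.8, 240.2]
tool_rot: [3.046, 1.532, 2.815]
force: [0.1, 0.3, -1.2]
width: 25.5
```

Run:
```python
from st import show
from cell import eyes
import cv2,numpy as np
show()
p,d=eyes.get_image('scene'); cv2.imwrite('pics/scene3.png',cv2.resize(p[110:220,160:250],None,fx=6,fy=5.4,interpolation=cv2.INTER_CUBIC))
cv2.imwrite('pics/scene3_raw.png',p)
```

```text
t 7.42 p [ 539.7 -145.8  240.2] F [ 0.1  0.3 -1.2] w 25.5 q [-0.422  0.784  1.163  1.747 -0.76   1.191  0.74 ]
x [-0.037  0.012 -0.999] y [0.229 0.973 0.004] z [ 0.973 -0.229 -0.038]
```

View pics/scene3.png

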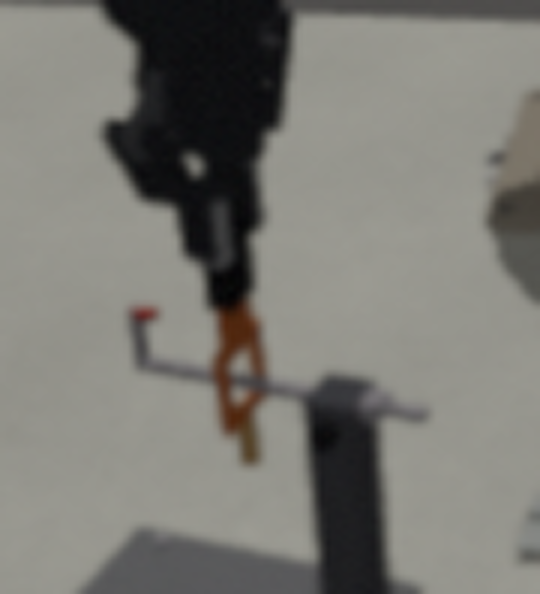

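Emit:
apply_moves([
  [[0,9,0],0,25],
  [[0,9,0],0,25],
  [[0,7,0],0,25],
])

```text
clock: 7.85
eef_pos: [545.6, -119.6, 239.7]
tool_rot: [3.033, 1.531, 2.801]
force: [-0.9, 0.1, -0.4]
width: 25.3
```

Emit:
apply_moves([
  [[0,2,0],0,25],
  [[0,0,0],0,25],
])

```text
clock: 8.1
eef_pos: [546.3, -116.3, 239.4]
tool_rot: [3.033, 1.531, 2.804]
force: [0.2, 0.7, -0.9]
width: 25.6
```

Emit:
apply_moves([
  [[0,2,0],0,25],
  [[0,0,0],0,25],
])

```text
clock: 8.35
eef_pos: [546.6, -114.8, 239.5]
tool_rot: [3.049, 1.531, 2.819]
force: [0.4, -0.1, -0.3]
width: 25.0
```

```bash
python3 st.py
```

```text
t 8.35 p [ 546.6 -114.8  239.5] F [ 0.4 -0.1 -0.3] w 25.0 q [-0.48   0.789  1.169  1.748 -0.767  1.196  0.692]
x [-0.038  0.013 -0.999] y [0.228 0.974 0.004] z [ 0.973 -0.228 -0.04 ]
```

Emit:
apply_moves([
  [[0,2,0],0,25],
  [[0,0,0],0,25],
])

```text
clock: 8.6
eef_pos: [546.8, -113.7, 239.6]
tool_rot: [3.075, 1.531, 2.844]
force: [0.7, -0.4, -1.7]
width: 25.5
```

Emit:
apply_moves([
  [[0,2,0],0,25],
  [[0,0,0],0,25],
])

```text
clock: 8.85
eef_pos: [547.4, -112.2, 239.7]
tool_rot: [3.097, 1.532, 2.866]
force: [0.3, -1.2, -1.2]
width: 25.3
```

Run:
```python
from st import show
from cell import eyes
import cv2,numpy as np
show()
p,d=eyes.get_image('scene'); cv2.imwrite('pics/scene4.png',cv2.resize(p[110:220,160:250],None,fx=6,fy=5.4,interpolation=cv2.INTER_CUBIC))
```

```text
t 8.85 p [ 547.4 -112.2  239.7] F [ 0.3 -1.2 -1.2] w 25.3 q [-0.486  0.79   1.171  1.747 -0.767  1.195  0.685]
x [-0.038  0.011 -0.999] y [0.23  0.973 0.002] z [ 0.973 -0.229 -0.039]
```

View pics/scene4.png

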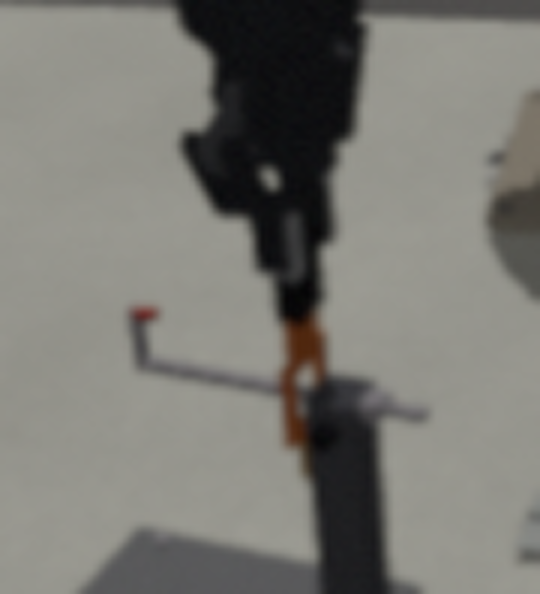

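Emit:
apply_moves([
  [[0,2.5,0],0,25],
  [[0,0,0],0,25],
])

```text
clock: 9.15
eef_pos: [548.1, -110.0, 239.9]
tool_rot: [3.106, 1.532, 2.874]
force: [0.4, -1.6, -1.8]
width: 25.4
```

Emit:
apply_moves([
  [[0,2.5,0],0,25],
  [[0,0,0],0,25],
])

```text
clock: 9.4
eef_pos: [548.8, -107.5, 239.9]
tool_rot: [3.114, 1.532, 2.882]
force: [0.6, -1.3, -1.7]
width: 25.4
```

Run:
```python
from st import show
from cell import eyes
import cv2,numpy as np
show()
p,d=eyes.get_image('scene'); cv2.imwrite('pics/scene5.png',cv2.resize(p[110:220,160:250],None,fx=6,fy=5.4,interpolation=cv2.INTER_CUBIC))
```

```text
t 9.4 p [ 548.8 -107.5  239.9] F [ 0.6 -1.3 -1.7] w 25.4 q [-0.496  0.791  1.173  1.747 -0.768  1.196  0.677]
x [-0.037  0.01  -0.999] y [0.23  0.973 0.001] z [ 0.973 -0.23  -0.038]
```

View pics/scene5.png

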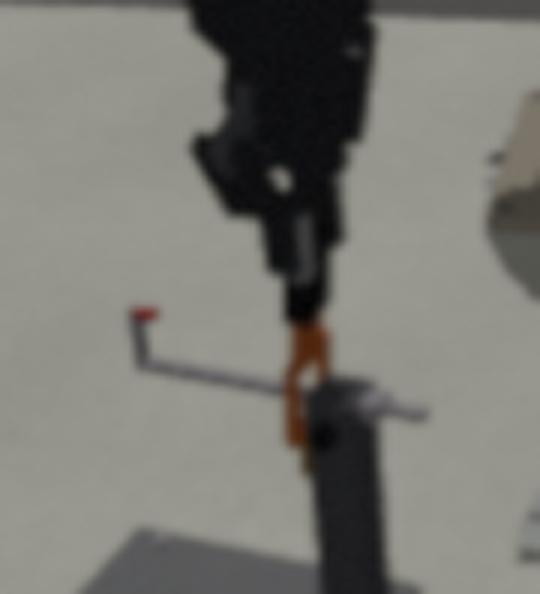

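Emit:
apply_moves([
  [[0.5,3,0],0,25],
  [[0.5,3,0],0,25],
  [[0.5,3,0],0,25],
  [[0.7,3,0],0,25],
])

```text
clock: 9.95
eef_pos: [551.7, -96.3, 238.1]
tool_rot: [-3.131, 1.534, 2.919]
force: [0.6, -1.8, 0.4]
width: 25.4
```

Emit:
apply_moves([
  [[1,3,0],0,25],
  [[1,3,0],0,25],
  [[1,3,0],0,25],
  [[0,0,0],0,25],
])

```text
clock: 10.45
eef_pos: [553.9, -86.5, 234.9]
tool_rot: [-3.133, 1.533, 2.918]
force: [1.4, -1.7, 0.4]
width: 25.5
```

```bash
cat > xi.py <<'E'
from st import *
import cv2
def xi():
    s,R,p=show(); sx=np.array([-.233,-.972]);sy=np.array([.972,-.233]); d=p[:2]-[534.4,-160.2]
    print('xi',round(d@sx,1),'sy',round(d@sy,1),'z',round(p[2],1),'Fsx',round(s['force'][:2]@sx,1),'Fsy',round(s['force'][:2]@sy,1),'Fz',round(s['force'][2],1))
    return s,R,p
def snap(name,box=(160,110,250,220),f=(6,5.4)):
    from cell import eyes
    p,d=eyes.get_image('scene'); cv2.imwrite('pics/%s_raw.png'%name,p); np.save(name+'_d.npy',d)
    cv2.imwrite('pics/%s.png'%name,cv2.resize(p[box[1]:box[3],box[0]:box[2]],None,fx=f[0],fy=f[1],interpolation=cv2.INTER_CUBIC))
if __name__=='__main__':
    import sys
    xi()
    if len(sys.argv)>1: snap(sys.argv[1])
E
python3 xi.py scene6
```

```text
t 10.45 p [553.9 -86.5 234.9] F [ 1.4 -1.7  0.4] w 25.5 q [-0.532  0.8    1.173  1.75  -0.78   1.191  0.646]
x [-0.036  0.008 -0.999] y [ 0.23   0.973 -0.   ] z [ 0.972 -0.23  -0.037]
xi -76.2 sy 1.7 z 234.9 Fsx 1.3 Fsy 1.7 Fz 0.4
```

View pics/scene6.png

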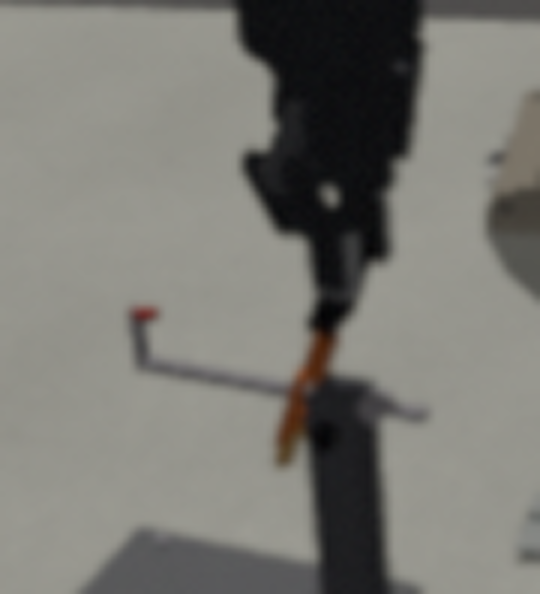

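Emit:
apply_moves([
  [[1.2,3.3,0],0,25],
  [[1.3,3.3,0],0,25],
  [[1.5,3.3,0],0,25],
  [[1.6,3.3,0],0,25],
])

```text
clock: 11.0
eef_pos: [556.8, -73.4, 229.3]
tool_rot: [-3.13, 1.534, 2.919]
force: [-0.2, -1.2, 1.6]
width: 25.4
```

Emit:
apply_moves([
  [[1.8,3.3,0],0,25],
  [[1.9,3.3,0],0,25],
  [[2.1,3,0],0,25],
  [[0,0,0],0,25],
])

```text
clock: 11.5
eef_pos: [559.1, -62.6, 222.9]
tool_rot: [-3.141, 1.534, 2.91]
force: [-0.0, -1.1, 2.0]
width: 25.2
```

```bash
python3 xi.py scene7
```

```text
t 11.5 p [559.1 -62.6 222.9] F [-0.  -1.1  2. ] w 25.2 q [-0.568  0.817  1.165  1.759 -0.802  1.178  0.619]
x [-0.036  0.009 -0.999] y [ 0.23   0.973 -0.   ] z [ 0.972 -0.23  -0.037]
xi -100.6 sy 1.3 z 222.9 Fsx 1.0 Fsy 0.2 Fz 2.0
```

View pics/scene7.png

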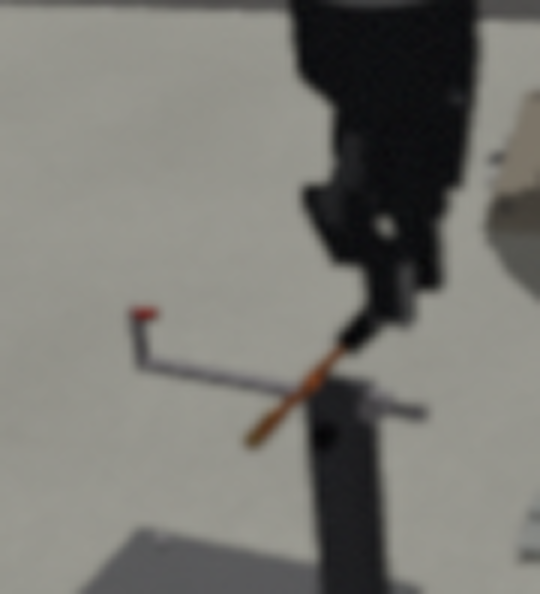

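```bash
cat > plane.py <<'E'
from h import *
SX=np.array([-.233,-.972,0]);SY=np.array([.972,-.233,0]);O=np.array([534.4,-160.2,0])
c=np.load('scene0_c.npy',allow_pickle=True).item()
def toplane(uv,sy=0.):
    o,d=ray(c,uv); n=SY; s=(sy-(o-O)@n)/(d@n); P=o+d*s[:,None]; return np.c_[(P-O)@SX,P[:,2]]
def meas(name,sy=0.,box=(160,110,250,220)):
    p=cv2.imread(f'pics/{name}_raw.png'); h=cv2.cvtColor(p,cv2.COLOR_BGR2HSV)
    m=(h[...,0]>5)&(h[...,0]<24)&(h[...,1]>110)
    M=np.zeros_like(m);M[box[1]:box[3],box[0]:box[2]]=1; m&=M
    v,u=np.nonzero(m); P=toplane(np.c_[u,v],sy); 
    vx,vy,x0,y0=cv2.fitLine(P.astype(np.float32),cv2.DIST_HUBER,0,.01,.01).ravel()
    if vy<0: vx,vy=-vx,-vy
    t=(P-[x0,y0])@[vx,vy]
    print('lean deg',np.degrees(np.arctan2(-vx,vy)).round(1),'n',len(u),'low end',(np.array([x0,y0])+t.min()*np.array([vx,vy])).round(1),'high end',(np.array([x0,y0])+t.max()*np.array([vx,vy])).round(1))
    r=((h[...,0]<5)|(h[...,0]>172))&(h[...,1]>130)&M.astype(bool); v,u=np.nonzero(r)
    if len(u): P=toplane(np.c_[u,v],0); print('red',len(u),P.mean(0).round(1),P.min(0).round(1),P.max(0).round(1))
if __name__=='__main__':
    import sys
    for n in sys.argv[1:]: print(n); meas(n)
E
python3 plane.py scene3 scene6 scene7
python3 - <<'E'
from h import *
p=cv2.imread('pics/scene7_raw.png')
cv2.imwrite('pics/s7z.png',cv2.resize(p[155:200,175:235],None,fx=12,fy=12,interpolation=cv2.INTER_NEAREST))
E
```

```text
scene3
lean deg 5.2 n 98 low end [ -6.4 114.1] high end [-15.1 209.7]
red 2 [ 34.1 190. ] [ 32.5 189.7] [ 35.7 190.3]
scene6
lean deg 19.3 n 67 low end [-30.  118.7] high end [-59.  201.4]
red 2 [ 34.1 190. ] [ 32.5 189.7] [ 35.7 190.3]
scene7
lean deg 38.1 n 27 low end [-16.  125.3] high end [-58.5 179.6]
red 2 [ 34.1 190. ] [ 32.5 189.7] [ 35.7 190.3]
```

View pics/s7z.png

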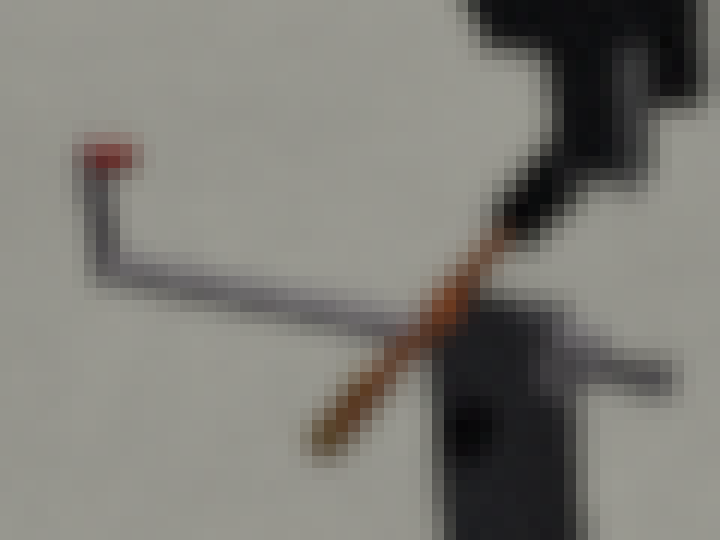

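Run:
```python
from plane import *
Z=lambda X,Y:(175+X/12-.5,155+Y/12-.5)
n={'tip':(314,448),'neck-grip':(508,224),'barbL':(78,155),'barbR':(142,155),'endcornerFL':(88,278),'upright left mid':(84,215),'bar top at key':(400,328),'post corner':(440,310),'postTL':(440,300)}
P=toplane([Z(*a) for a in n.values()],1.)
for k,p in zip(n,P): print(k,p.round(1))
d=P[1]-P[0];print('lean',np.degrees(np.arctan2(-d[0],d[1])),np.linalg.norm(d))
```

```text
tip [-12.7 121.7]
neck-grip [-67.2 195.5]
barbL [ 41.2 191. ]
barbR [ 24.2 194.5]
endcornerFL [ 42.7 157. ]
upright left mid [ 41.6 174.6]
bar top at key [-38.  161.2]
post corner [-48.6 168.4]
postTL [-48.8 171.2]
lean 36.480808544573094 91.68623467429387
```

```bash
cat > plan.py <<'E'
import numpy as np, heapq
# hook rects relative to f (front) : xi-f, z
H=[(-120,0,157,163),(-5,0,157,193),(-13,0,188,193)]
Kp=[(-5,5,0,30),(-2.5,2.5,30,38),(-2.5,2.5,70,100),(-7,7,100,145)] # normal, s
def samp(r,st=.5):
    x0,x1,y0,y1=r; xs=np.linspace(x0,x1,int((x1-x0)/st)+1); ys=np.linspace(y0,y1,int((y1-y0)/st)+1)
    return np.array([(x,y) for x in xs for y in (y0,y1)]+[(x,y) for x in (x0,x1) for y in ys])
def drect(P,r):
    dx=np.maximum(r[0]-P[:,0],P[:,0]-r[1]); dy=np.maximum(r[2]-P[:,1],P[:,1]-r[3])
    return np.where((dx<0)&(dy<0),np.maximum(dx,dy),np.hypot(np.maximum(dx,0),np.maximum(dy,0)))
KS=np.vstack([samp(k,1.) for k in Kp]); HS=np.vstack([samp(h,1.) for h in H])
def clr(E,th):
    # E: position of key_eye-level axis point s=70 ; axis u=(-sin,cos), n=(cos,sin)
    u=np.array([-np.sin(th),np.cos(th)]);n=np.array([np.cos(th),np.sin(th)])
    W=E+KS[:,:1]*n+(KS[:,1:]-70)*u; d=min(drect(W,h).min() for h in H)
    L=HS-E; L=np.c_[L@n,L@u+70]; return min(d,min(drect(L,k).min() for k in Kp))
def path(th,st=1.):
    xs=np.arange(-40,30,st); zs=np.arange(155,235,st)
    C=np.array([[clr(np.array([x,z]),th) for z in zs] for x in xs])
    # start: best point at x=-40 column, goal z max row
    i0,j0=0,int(np.argmax(np.where(zs<185,C[0],-9)))
    best={};pq=[(-C[i0,j0],0,i0,j0,None)];goal=None
    while pq:
        b,l,i,j,par=heapq.heappop(pq)
        if (i,j) in best: continue
        best[i,j]=par
        if zs[j]>=230: goal=(i,j);mn=-b;break
        for a,bb in((1,0),(-1,0),(0,1),(0,-1),(1,1),(1,-1),(-1,1),(-1,-1)):
            p,q=i+a,j+bb
            if 0<=p<len(xs) and 0<=q<len(zs) and (p,q) not in best: heapq.heappush(pq,(max(b,-C[p,q]),l+1,p,q,(i,j)))
    if goal is None: return None
    P=[];g=goal
    while g: P.append((xs[g[0]],zs[g[1]],round(C[g],1)));g=best[g]
    return mn,P[::-1]
if __name__=='__main__':
    for a in (34,36,38,40,42,45):
        r=path(np.radians(a)); print(a,r[0].round(2))
    r=path(np.radians(39)); print([tuple(float(v) for v in p) for p in r[1]])
E
python3 plan.py
```

```text
34 -0.07
36 0.79
38 1.03
40 1.65
42 2.14
45 2.86
[(-40.0, 172.0, 7.4), (-39.0, 172.0, 7.4), (-38.0, 172.0, 7.4), (-37.0, 172.0, 7.4), (-36.0, 172.0, 7.4), (-35.0, 172.0, 7.4), (-34.0, 172.0, 7.4), (-33.0, 172.0, 7.4), (-32.0, 172.0, 7.4), (-31.0, 172.0, 7.4), (-30.0, 172.0, 7.4), (-29.0, 172.0, 7.4), (-28.0, 172.0, 7.4), (-27.0, 172.0, 7.4), (-26.0, 173.0, 7.3), (-25.0, 174.0, 6.3), (-24.0, 175.0, 5.3), (-23.0, 176.0, 4.3), (-22.0, 177.0, 3.3), (-21.0, 178.0, 2.5), (-20.0, 179.0, 2.3), (-19.0, 180.0, 2.2), (-18.0, 181.0, 2.0), (-17.0, 182.0, 1.9), (-17.0, 183.0, 1.3), (-17.0, 184.0, 1.2), (-17.0, 185.0, 1.2), (-17.0, 186.0, 1.2), (-17.0, 187.0, 1.2), (-17.0, 188.0, 1.2), (-17.0, 189.0, 1.2), (-17.0, 190.0, 1.2), (-17.0, 191.0, 1.2), (-17.0, 192.0, 1.2), (-17.0, 193.0, 1.2), (-17.0, 194.0, 1.2), (-17.0, 195.0, 1.2), (-17.0, 196.0, 1.2), (-17.0, 197.0, 1.2), (-17.0, 198.0, 1.2), (-17.0, 199.0, 1.2), (-17.0, 200.0, 1.2), (-17.0, 201.0, 1.2), (-17.0, 202.0, 1.2), (-17.0, 203.0, 1.2), (-17.0, 204.0, 1.2), (-17.0, 205.0, 1.2), (-17.0, 206.0, 1.2), (-17.0, 207.0, 1.2), (-17.0, 208.0, 1.2), (-17.0, 209.0, 1.2), (-17.0, 210.0, 1.2), (-17.0, 211.0, 1.2), (-17.0, 212.0, 1.2), (-17.0, 213.0, 1.2), (-17.0, 214.0, 1.2), (-17.0, 215.0, 1.2), (-17.0, 216.0, 1.2), (-17.0, 217.0, 1.2), (-17.0, 218.0, 1.2), (-17.0, 219.0, 1.2), (-17.0, 220.0, 1.3), (-17.0, 221.0, 1.9), (-18.0, 222.0, 1.8), (-19.0, 223.0, 1.6), (-20.0, 224.0, 1.3), (-20.0, 225.0, 1.3), (-20.0, 226.0, 1.3), (-20.0, 227.0, 1.3), (-20.0, 228.0, 1.5), (-21.0, 229.0, 1.3), (-21.0, 230.0, 2.0)]
```

Run:
```python
from plan import *
for a in (48,52,56,60): print(a,path(np.radians(a))[0].round(2))
for a in (46,50):
  r=path(np.radians(a)); print(a,[tuple(float(v) for v in p) for p in r[1]][::3])
  # column clearance: along vertical lines
  for x in np.arange(-24,-10,1.): print(x,min(clr(np.array([x,z]),np.radians(a)) for z in np.arange(182,235,2.)).round(2),end='; ')
```

```text
48 3.33
52 4.46
56 3.82
60 2.83
46 [(-40.0, 171.0, 6.2), (-37.0, 171.0, 6.2), (-34.0, 171.0, 6.2), (-31.0, 171.0, 6.2), (-28.0, 171.0, 6.2), (-25.0, 171.0, 6.2), (-22.0, 171.0, 6.2), (-19.0, 174.0, 6.5), (-18.0, 177.0, 5.2), (-18.0, 180.0, 3.4), (-18.0, 183.0, 3.3), (-18.0, 186.0, 3.3), (-18.0, 189.0, 3.3), (-18.0, 192.0, 3.3), (-18.0, 195.0, 3.3), (-18.0, 198.0, 3.3), (-18.0, 201.0, 3.3), (-18.0, 204.0, 3.3), (-18.0, 207.0, 3.3), (-18.0, 210.0, 3.3), (-18.0, 213.0, 3.3), (-18.0, 216.0, 3.3), (-18.0, 219.0, 3.8), (-21.0, 222.0, 3.8), (-22.0, 225.0, 3.4), (-24.0, 228.0, 3.5)]
-24.0 -2.72; -23.0 -1.72; -22.0 -0.72; -21.0 0.28; -20.0 1.28; -19.0 2.28; -18.0 3.26; -17.0 2.26; -16.0 1.26; -15.0 0.26; -14.0 -0.74; -13.0 -1.74; -12.0 -2.02; -11.0 -2.49; 50 [(-40.0, 170.0, 5.1), (-37.0, 170.0, 5.1), (-34.0, 170.0, 5.1), (-31.0, 170.0, 5.1), (-28.0, 170.0, 5.1), (-25.0, 170.0, 5.1), (-22.0, 172.0, 5.5), (-20.0, 175.0, 5.1), (-19.0, 178.0, 4.2), (-19.0, 181.0, 3.9), (-19.0, 184.0, 3.9), (-19.0, 187.0, 3.9), (-19.0, 190.0, 3.9), (-19.0, 193.0, 3.9), (-19.0, 196.0, 3.9), (-19.0, 199.0, 3.9), (-19.0, 202.0, 3.9), (-19.0, 205.0, 3.9), (-19.0, 208.0, 3.9), (-19.0, 211.0, 3.9), (-19.0, 214.0, 3.9), (-19.0, 217.0, 4.2), (-21.0, 220.0, 4.7), (-23.0, 223.0, 4.5), (-25.0, 226.0, 4.2), (-28.0, 229.0, 4.6)]
-24.0 -1.09; -23.0 -0.09; -22.0 0.91; -21.0 1.91; -20.0 2.91; -19.0 3.91; -18.0 3.39; -17.0 2.39; -16.0 1.39; -15.0 0.39; -14.0 -0.61; -13.0 -1.61; -12.0 -1.92; -11.0 -2.44;
```

Emit:
apply_moves([
  [[2.3,3,0],0,25],
  [[2.4,2.8,0],0,25],
  [[2.5,2.8,0],0,25],
  [[2.5,2.8,0],0,25],
  [[0,0,0],0,25],
])

```text
clock: 12.18
eef_pos: [561.5, -50.8, 212.7]
tool_rot: [3.132, 1.534, 2.899]
force: [-0.3, -1.4, 1.7]
width: 25.6
```

```bash
python3 xi.py scene8;python3 - <<'E'
import cv2
p=cv2.imread('pics/scene8_raw.png')
cv2.imwrite('pics/s8z.png',cv2.resize(p[155:200,175:240],None,fx=12,fy=12,interpolation=cv2.INTER_NEAREST))
E
```

```text
t 12.18 p [561.5 -50.8 212.7] F [-0.3 -1.4  1.7] w 25.6 q [-0.583  0.831  1.155  1.767 -0.819  1.164  0.609]
x [-0.036  0.009 -0.999] y [0.231 0.973 0.   ] z [ 0.972 -0.23  -0.037]
xi -112.7 sy 0.9 z 212.7 Fsx 1.5 Fsy 0.0 Fz 1.7
```

View pics/s8z.png

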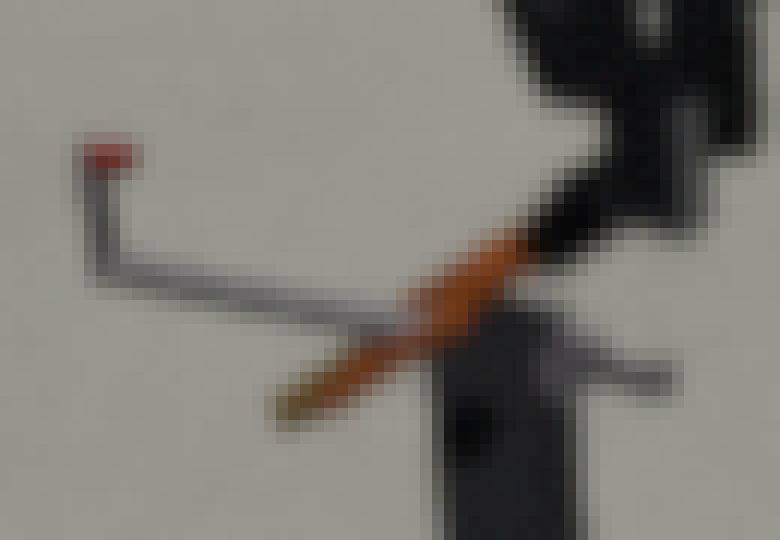

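Run:
```python
from plane import *
Z=lambda X,Y:(175+X/12-.5,155+Y/12-.5)
P=toplane([Z(283,408),Z(532,242),Z(440,305)],1.);print(P.round(1))
d=P[1]-P[0];print('lean',np.degrees(np.arctan2(-d[0],d[1])),np.linalg.norm(d))
```

```text
[[ -5.5 131.4]
 [-72.8 191.9]
 [-48.7 169.8]]
lean 48.022994198214406 90.45761976001084
```

Run:
```python
from plane import *
Z=lambda X,Y:(175+X/12-.5,155+Y/12-.5)
print(toplane([Z(440,305),Z(440,400),Z(440,500)],15.).round(1))
print('base corners expect: proj', )
for nm,q in {'post top front +y':(-52,15,166),'barb front top':(38,4,193),'barb back top':(25,4,193),'eye':(0,0,163)}.items():
    X=O+q[0]*SX+q[1]*SY+np.array([0,0,q[2]]); uv=proj(c,X)[0]; print(nm,uv.round(1),((uv[0]-175+.5)*12).round(),((uv[1]-155+.5)*12).round())
P=toplane([Z(78,150),Z(142,150),Z(84,215),Z(112,215)],4.);print('barb f/b, upright f/b',P.round(1))
```

```text
[[-56.  180.3]
 [-54.1 154.2]
 [-52.  125.9]]
base corners expect: proj
post top front +y [210.1 184.1] 428.0 355.0
barb front top [181.4 167.5] 83.0 157.0
barb back top [185.6 168.4] 134.0 167.0
eye [195.5 178.5] 252.0 288.0
barb f/b, upright f/b [[ 39.1 194.5]
 [ 22.3 198. ]
 [ 39.7 176.8]
 [ 32.2 178.4]]
```

```bash
python3 - <<'E'
from plane import *
Q=lambda X,Y:(160+X/6-.5,110+Y/5.4-.5)
print(toplane([Q(250,458),Q(234,305)],0.).round(1)) # scene3 tip, neck/finger
print(toplane([Q(250,458),Q(234,305)],-3.).round(1))
E
python3 - <<'E'
import cv2
p=cv2.imread('pics/scene3_raw.png')
cv2.imwrite('pics/s3z.png',cv2.resize(p[155:205,180:240],None,fx=12,fy=12,interpolation=cv2.INTER_NEAREST))
E
```

```text
[[-12.9 112.6]
 [-13.4 206.2]]
[[-11.2 110.1]
 [-11.7 204.1]]
```

View pics/s3z.png

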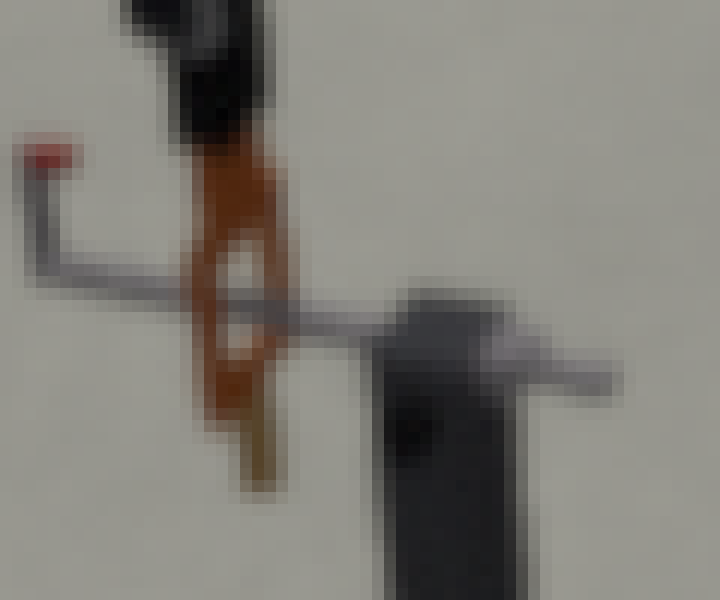

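Emit:
apply_moves([
  [[0,0,0],0,20],
  [[0,0,0],0,20],
  [[0,-4,0],0,20],
  [[0,-4,0],0,20],
  [[0,-4,0],0,20],
  [[0,0,0],0,20],
])

```text
clock: 12.98
eef_pos: [557.8, -62.0, 212.0]
tool_rot: [3.058, 1.531, 2.825]
force: [-0.0, 0.1, -0.6]
width: 24.1
```

```bash
python3 xi.py scene9;python3 - <<'E'
import cv2
p=cv2.imread('pics/scene9_raw.png')
cv2.imwrite('pics/s9z.png',cv2.resize(p[155:200,175:240],None,fx=12,fy=12,interpolation=cv2.INTER_NEAREST))
E
```

```text
t 12.97 p [557.8 -62.  212. ] F [-0.   0.1 -0.6] w 24.1 q [-0.562  0.827  1.152  1.772 -0.817  1.161  0.631]
x [-0.038  0.012 -0.999] y [0.231 0.973 0.003] z [ 0.972 -0.231 -0.039]
xi -100.9 sy -0.1 z 212.0 Fsx -0.1 Fsy -0.1 Fz -0.6
```

View pics/s9z.png

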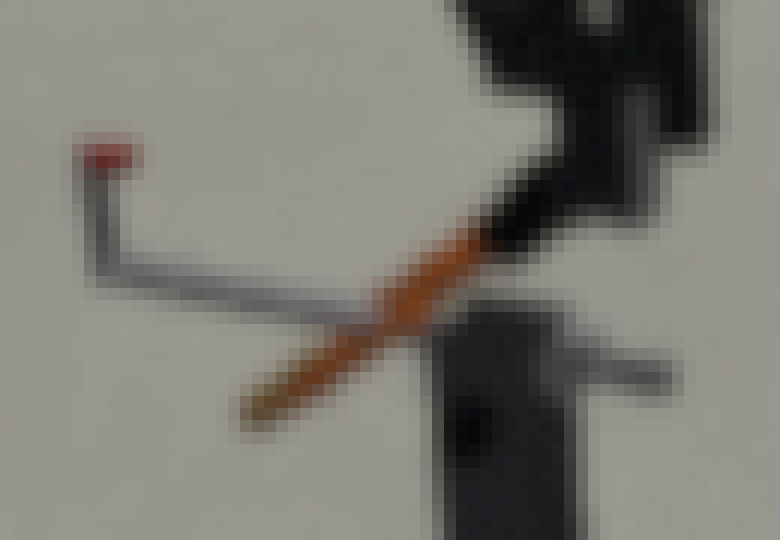

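Emit:
apply_moves([
  [[0,-6,0],0,20],
  [[0,-6,0],0,20],
  [[0,-6,0],0,20],
  [[0,-6,0],0,20],
  [[0,-6,0],0,20],
  [[0,-6,0],0,20],
  [[0,-6,0],0,20],
  [[0,-6,0],0,20],
  [[0,-6,0],0,20],
  [[0,0,0],0,20],
])

```text
clock: 14.28
eef_pos: [544.4, -118.4, 211.8]
tool_rot: [3.058, 1.531, 2.824]
force: [0.2, 0.5, -1.0]
width: 24.1
```

```bash
python3 xi.py scene10;python3 - <<'E'
import cv2
p=cv2.imread('pics/scene10_raw.png')
cv2.imwrite('pics/s10z.png',cv2.resize(p[155:200,165:230],None,fx=12,fy=12,interpolation=cv2.INTER_NEAREST))
E
```

```text
t 14.28 p [ 544.4 -118.4  211.8] F [ 0.2  0.5 -1. ] w 24.1 q [-0.461  0.816  1.142  1.783 -0.804  1.146  0.725]
x [-0.038  0.012 -0.999] y [0.232 0.973 0.003] z [ 0.972 -0.231 -0.039]
xi -42.9 sy 0.0 z 211.8 Fsx -0.6 Fsy 0.1 Fz -1.0
```

View pics/s10z.png

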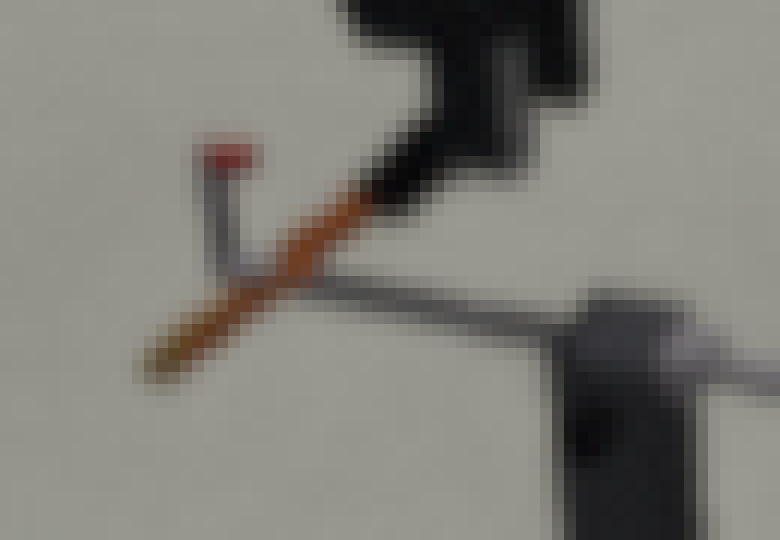

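Run:
```python
from plane import *
Z=lambda X,Y:(165+X/12-.5,155+Y/12-.5)
P=toplane([Z(157,364),Z(374,195)],0.);print(P.round(1))
d=P[1]-P[0];print('lean',np.degrees(np.arctan2(-d[0],d[1])),np.linalg.norm(d))
print('hook',toplane([Z(198,158),Z(262,158),Z(203,215),Z(232,215),Z(212,285)],0).round(1))
```

```text
[[ 60.6 128. ]
 [ -3.2 188.9]]
lean 46.31231016745958 88.15460216473649
hook [[ 41.9 189.4]
 [ 25.  193. ]
 [ 42.5 173.8]
 [ 34.7 175.5]
 [ 42.5 154.5]]
```

Emit:
apply_moves([
  [[0,-4,0],0,20],
  [[-1.5,-3,0],0,20],
  [[-2,-2.5,0],0,20],
  [[-3,-1,0],0,20],
  [[0,0,0],0,20],
])

```text
clock: 14.95
eef_pos: [542.5, -128.5, 218.7]
tool_rot: [3.045, 1.531, 2.813]
force: [-0.5, 0.9, -1.2]
width: 24.3
```

```bash
python3 xi.py scene11;python3 - <<'E'
import cv2
p=cv2.imread('pics/scene11_raw.png')
cv2.imwrite('pics/s11z.png',cv2.resize(p[155:200,165:230],None,fx=12,fy=12,interpolation=cv2.INTER_NEAREST))
E
```

```text
t 14.95 p [ 542.5 -128.5  218.7] F [-0.5  0.9 -1.2] w 24.3 q [-0.445  0.808  1.146  1.775 -0.792  1.156  0.735]
x [-0.037  0.013 -0.999] y [0.23  0.973 0.004] z [ 0.972 -0.23  -0.039]
xi -32.7 sy 0.5 z 218.7 Fsx -0.7 Fsy -0.7 Fz -1.2
```

View pics/s11z.png

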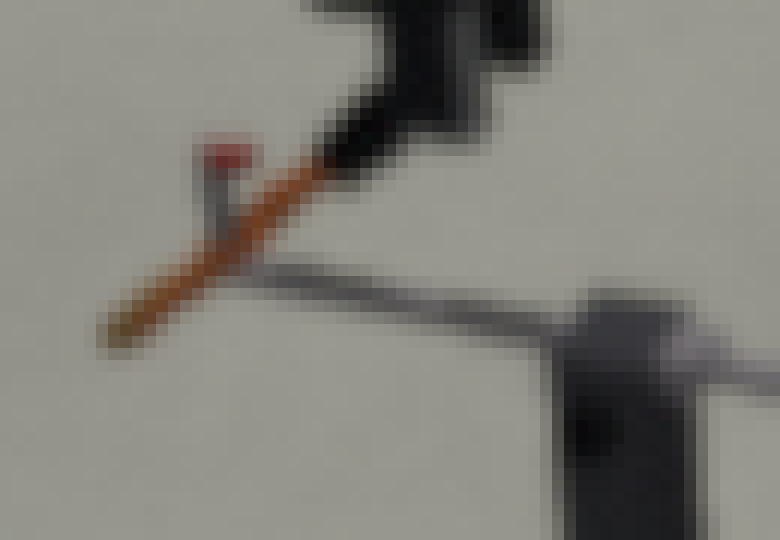

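Emit:
apply_moves([
  [[-2.5,0,0],0,20],
  [[-2.5,0,0],0,20],
  [[0,0,0],0,20],
])

```text
clock: 15.38
eef_pos: [542.7, -128.1, 223.8]
tool_rot: [3.039, 1.531, 2.807]
force: [-0.4, -0.2, -0.8]
width: 24.4
```

```bash
python3 xi.py
```

```text
t 15.38 p [ 542.7 -128.1  223.8] F [-0.4 -0.2 -0.8] w 24.4 q [-0.448  0.803  1.152  1.768 -0.786  1.166  0.73 ]
x [-0.038  0.013 -0.999] y [0.23  0.973 0.004] z [ 0.973 -0.229 -0.04 ]
xi -33.1 sy 0.6 z 223.8 Fsx 0.3 Fsy -0.4 Fz -0.8
```

Emit:
apply_moves([
  [[0,-2,0],0,20],
  [[0,0,0],0,20],
])

```text
clock: 15.62
eef_pos: [542.2, -130.2, 223.8]
tool_rot: [3.04, 1.531, 2.808]
force: [0.0, -0.0, -0.9]
width: 24.2
```

```bash
python3 xi.py
```

```text
t 15.62 p [ 542.2 -130.2  223.8] F [ 0.  -0.  -0.9] w 24.2 q [-0.444  0.803  1.151  1.768 -0.785  1.165  0.733]
x [-0.038  0.013 -0.999] y [0.23  0.973 0.004] z [ 0.973 -0.229 -0.04 ]
xi -31.0 sy 0.5 z 223.8 Fsx 0.0 Fsy 0.0 Fz -0.9
```

Emit:
apply_moves([
  [[0,-1.5,0],0,20],
  [[0,0,0],0,20],
])

```text
clock: 15.88
eef_pos: [541.7, -131.8, 223.7]
tool_rot: [3.04, 1.531, 2.808]
force: [-0.6, -0.1, -1.3]
width: 24.2
```

Emit:
apply_moves([
  [[0,-1.5,0],0,20],
  [[0,0,0],0,20],
])

```text
clock: 16.12
eef_pos: [541.3, -133.3, 223.6]
tool_rot: [3.04, 1.531, 2.808]
force: [-0.8, 0.2, -1.0]
width: 24.3
```

```bash
python3 xi.py scene12;python3 - <<'E'
import cv2
p=cv2.imread('pics/scene12_raw.png')
cv2.imwrite('pics/s12z.png',cv2.resize(p[155:200,165:230],None,fx=12,fy=12,interpolation=cv2.INTER_NEAREST))
E
```

```text
t 16.12 p [ 541.3 -133.3  223.6] F [-0.8  0.2 -1. ] w 24.3 q [-0.438  0.802  1.15   1.769 -0.784  1.165  0.738]
x [-0.038  0.013 -0.999] y [0.23  0.973 0.004] z [ 0.972 -0.229 -0.04 ]
xi -27.7 sy 0.5 z 223.6 Fsx -0.0 Fsy -0.8 Fz -1.0
```

View pics/s12z.png

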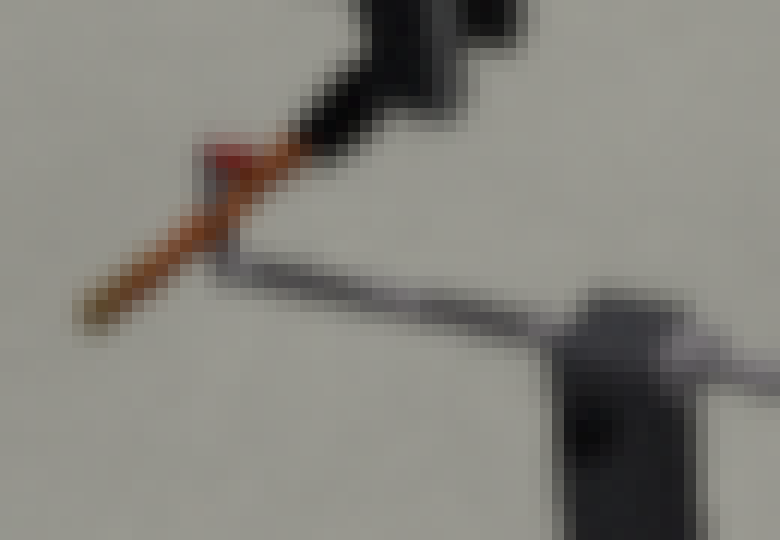

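Emit:
apply_moves([
  [[0,-1.2,0],0,20],
  [[0,0,0],0,20],
])

```text
clock: 16.42
eef_pos: [541.1, -134.2, 223.5]
tool_rot: [3.026, 1.53, 2.794]
force: [-0.7, 0.8, -1.5]
width: 24.1
```

Emit:
apply_moves([
  [[0,-1.2,0],0,20],
  [[0,0,0],0,20],
])

```text
clock: 16.68
eef_pos: [540.9, -134.9, 223.4]
tool_rot: [3.006, 1.53, 2.775]
force: [0.6, 0.9, -1.6]
width: 23.9
```

Emit:
apply_moves([
  [[0,-1.2,0],0,20],
  [[0,0,0],0,20],
])

```text
clock: 16.92
eef_pos: [540.7, -135.5, 223.2]
tool_rot: [2.984, 1.529, 2.753]
force: [1.1, 1.0, -1.6]
width: 23.8
```

```bash
python3 xi.py
```

```text
t 16.93 p [ 540.7 -135.5  223.2] F [ 1.1  1.  -1.6] w 23.8 q [-0.432  0.802  1.148  1.768 -0.785  1.165  0.744]
x [-0.038  0.016 -0.999] y [0.229 0.973 0.006] z [ 0.973 -0.228 -0.041]
xi -25.4 sy 0.4 z 223.2 Fsx -1.2 Fsy 0.8 Fz -1.6
```

Emit:
apply_moves([
  [[0,3,0],0,20],
  [[0,1.5,0],0,20],
  [[0,0,0],0,20],
])

```text
clock: 17.3
eef_pos: [541.7, -131.8, 223.5]
tool_rot: [3.026, 1.53, 2.795]
force: [0.0, 0.3, -1.0]
width: 24.1
```

```bash
python3 xi.py scene13;python3 - <<'E'
import cv2
p=cv2.imread('pics/scene13_raw.png')
cv2.imwrite('pics/s13z.png',cv2.resize(p[155:200,165:230],None,fx=12,fy=12,interpolation=cv2.INTER_NEAREST))
E
```

```text
t 17.3 p [ 541.7 -131.8  223.5] F [ 0.   0.3 -1. ] w 24.1 q [-0.44   0.803  1.15   1.768 -0.785  1.165  0.737]
x [-0.038  0.014 -0.999] y [0.229 0.973 0.005] z [ 0.973 -0.229 -0.04 ]
xi -29.3 sy 0.4 z 223.5 Fsx -0.3 Fsy -0.0 Fz -1.0
```

View pics/s13z.png

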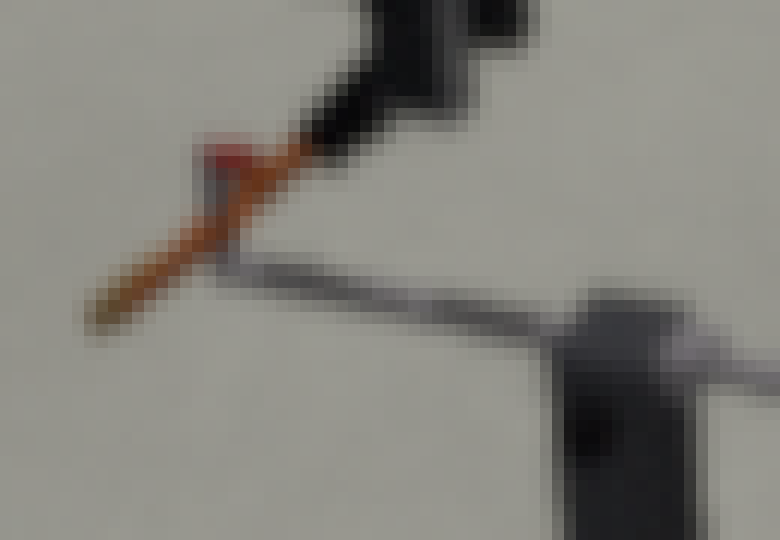

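Emit:
apply_moves([
  [[-2.5,0.3,0],0,20],
  [[-2.5,0,0],0,20],
  [[0,0,0],0,20],
])

```text
clock: 17.73
eef_pos: [541.9, -131.3, 228.9]
tool_rot: [3.009, 1.53, 2.778]
force: [-0.0, 0.9, -1.3]
width: 24.5
```

Emit:
apply_moves([
  [[-2.5,0,0],0,20],
  [[-2.5,0,0],0,20],
  [[0,0,0],0,20],
])

```text
clock: 18.1
eef_pos: [542.2, -131.9, 234.4]
tool_rot: [3.026, 1.531, 2.794]
force: [-0.8, -0.1, -0.5]
width: 23.9
```

```bash
python3 xi.py scene14;python3 - <<'E'
import cv2
p=cv2.imread('pics/scene14_raw.png')
cv2.imwrite('pics/s14z.png',cv2.resize(p[145:190,165:230],None,fx=12,fy=12,interpolation=cv2.INTER_NEAREST))
E
```

```text
t 18.1 p [ 542.2 -131.9  234.4] F [-0.8 -0.1 -0.5] w 23.9 q [-0.445  0.792  1.161  1.755 -0.771  1.184  0.725]
x [-0.038  0.014 -0.999] y [0.229 0.973 0.005] z [ 0.973 -0.229 -0.04 ]
xi -29.3 sy 1.0 z 234.4 Fsx 0.3 Fsy -0.7 Fz -0.5
```

View pics/s14z.png

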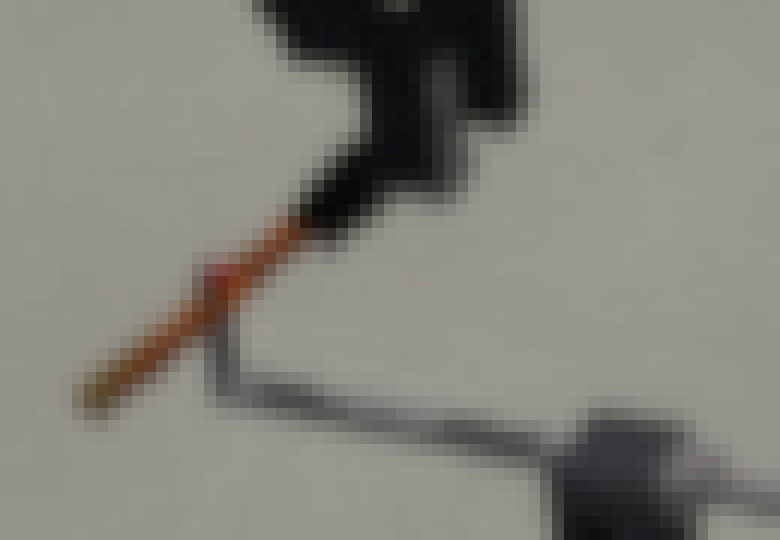

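Emit:
apply_moves([
  [[-2.5,0.2,0],0,20],
  [[-2.5,0,0],0,20],
  [[0,0,0],0,20],
])

```text
clock: 18.52
eef_pos: [542.3, -131.9, 239.7]
tool_rot: [3.032, 1.53, 2.8]
force: [-0.1, -0.7, -1.1]
width: 24.2
```

Emit:
apply_moves([
  [[-2.5,0.2,0],0,20],
  [[-2.5,0,0],0,20],
  [[0,0,0],0,20],
])

```text
clock: 18.9
eef_pos: [542.6, -131.7, 245.0]
tool_rot: [3.031, 1.53, 2.8]
force: [-0.6, 0.2, -0.6]
width: 24.0
```

Emit:
apply_moves([
  [[-2.5,0.2,0],0,20],
  [[-2.5,0,0],0,20],
  [[0,0,0],0,20],
])

```text
clock: 19.27
eef_pos: [542.8, -131.6, 250.4]
tool_rot: [3.032, 1.53, 2.8]
force: [1.0, 0.0, -2.0]
width: 24.1
```

```bash
python3 xi.py scene15;python3 - <<'E'
import cv2
p=cv2.imread('pics/scene15_raw.png')
cv2.imwrite('pics/s15z.png',cv2.resize(p[145:190,165:230],None,fx=12,fy=12,interpolation=cv2.INTER_NEAREST))
E
```

```text
t 19.27 p [ 542.8 -131.6  250.4] F [ 1.  0. -2.] w 24.1 q [-0.453  0.776  1.177  1.734 -0.751  1.213  0.708]
x [-0.038  0.014 -0.999] y [0.23  0.973 0.004] z [ 0.973 -0.229 -0.04 ]
xi -29.8 sy 1.5 z 250.4 Fsx -0.2 Fsy 0.9 Fz -2.0
```

View pics/s15z.png

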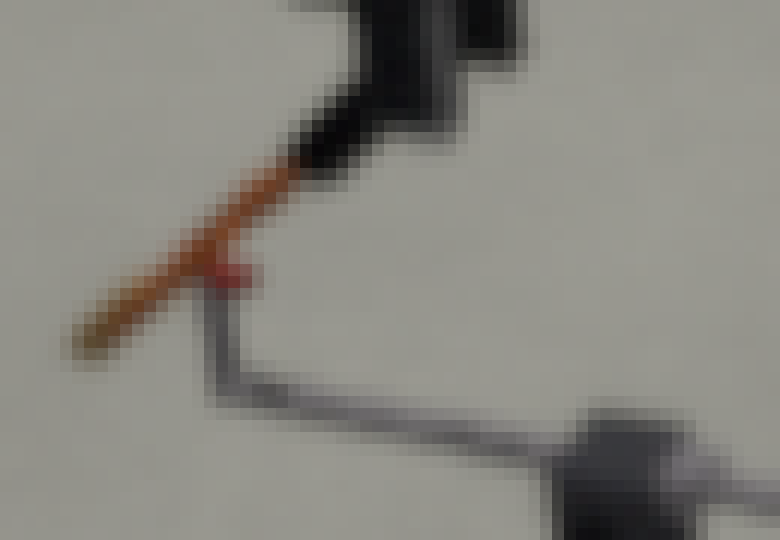

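Emit:
apply_moves([
  [[-2.5,0,0],0,20],
  [[-2.5,0,0],0,20],
  [[0,0,0],0,20],
])

```text
clock: 19.7
eef_pos: [542.9, -131.6, 255.6]
tool_rot: [3.03, 1.53, 2.798]
force: [-0.8, -0.3, -0.3]
width: 24.3
```

Emit:
apply_moves([
  [[-3,0,0],0,20],
  [[-3,0,0],0,20],
  [[0,0,0],0,20],
])

```text
clock: 20.08
eef_pos: [543.2, -131.7, 262.1]
tool_rot: [3.032, 1.53, 2.8]
force: [-0.0, -0.6, -1.7]
width: 24.5
```

Emit:
apply_moves([
  [[-4,0,0],0,20],
  [[-4,0,0],0,20],
  [[-4,0,0],0,20],
  [[-4,0,0],0,20],
  [[0,0,0],0,20],
])

```text
clock: 20.7
eef_pos: [543.9, -132.1, 279.4]
tool_rot: [3.031, 1.531, 2.799]
force: [0.5, -0.1, -1.3]
width: 24.5
```

```bash
python3 xi.py scene16;python3 - <<'E'
import cv2
p=cv2.imread('pics/scene16_raw.png')
cv2.imwrite('pics/s16z.png',cv2.resize(p[135:190,165:230],None,fx=10,fy=10,interpolation=cv2.INTER_NEAREST))
E
```

```text
t 20.7 p [ 543.9 -132.1  279.4] F [ 0.5 -0.1 -1.3] w 24.5 q [-0.463  0.748  1.202  1.693 -0.715  1.265  0.678]
x [-0.038  0.013 -0.999] y [0.23  0.973 0.004] z [ 0.973 -0.229 -0.04 ]
xi -29.6 sy 2.7 z 279.4 Fsx 0.0 Fsy 0.5 Fz -1.3
```

View pics/s16z.png

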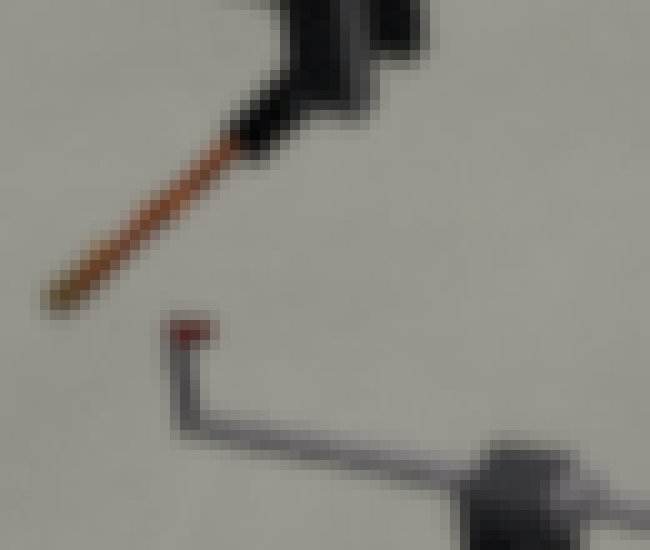

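```bash
python3 - <<'E'
from h import *
_,td,tc=load('top')
for n,u,z in (('gun front',(117,206),30),('gun',(117,170),40),('gun back',(116,135),30),('clipa',(260,182),10),('clipb',(261,246),10),('mug',(254,138),90),('hole',(187.5,207.5),42)):
    print(n,plane(tc,[u],z).round(0))
t=cv2.imread('pics/top0.png'); cv2.imwrite('pics/hz.png',cv2.resize(t[178:235,160:218],None,fx=10,fy=10,interpolation=cv2.INTER_CUBIC))
E
python3 st.py 480 316 279
```

```text
gun front [[559. 404.  30.]]
gun [[662. 400.  40.]]
gun back [[767. 409.  30.]]
clipa [[621.  -9.  10.]]
clipb [[437.  -8.  10.]]
mug [[733.   4.  90.]]
hole [[551. 196.  42.]]
t 20.75 p [ 543.8 -131.9  279.2] F [ 0.3 -0.3 -1.3] w 23.8 q [-0.463  0.748  1.202  1.694 -0.715  1.265  0.678]
x [-0.038  0.014 -0.999] y [0.23  0.973 0.005] z [ 0.972 -0.229 -0.04 ]
delta tool [   8.7  421.3 -164.8]
```

View pics/hz.png

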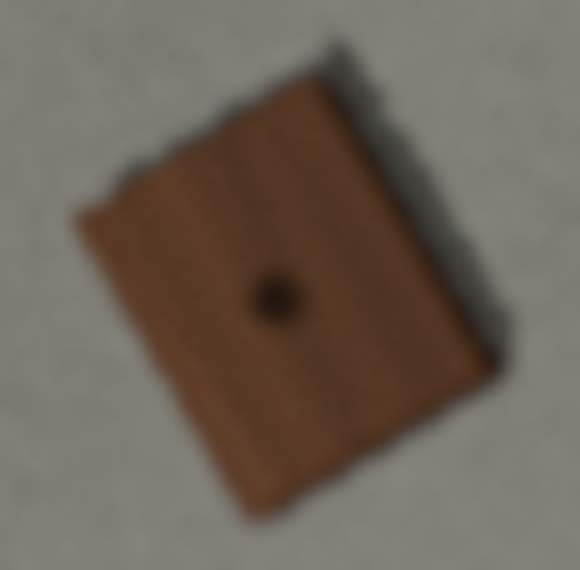

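Emit:
apply_moves([
  [[-20,0,0],0,18],
  [[-20,0,0],0,18],
  [[0,18,-7],0,18],
  [[0,30,-12],0,18],
  [[0,40,-15],0,18],
  [[0,45,-17],0,18],
  [[0,45,-17],0,18],
  [[0,45,-17],0,18],
  [[0,45,-17],0,18],
  [[0,45,-17],0,18],
])

```text
clock: 22.0
eef_pos: [505.4, 202.1, 338.6]
tool_rot: [2.959, 1.544, 2.716]
force: [0.6, -0.5, -1.5]
width: 24.1
```

```bash
python3 st.py 480 316 279
```

```text
t 22.0 p [505.4 202.1 338.6] F [ 0.6 -0.5 -1.5] w 24.1 q [-1.131  0.669  1.278  1.664 -0.665  1.343  0.024]
x [-0.024  0.011 -1.   ] y [0.241 0.971 0.005] z [ 0.97  -0.24  -0.026]
delta tool [ 61.4 104.2 -50.4]
```

Emit:
apply_moves([
  [[5,40,-18],0,18],
  [[5,35,-17],0,18],
  [[0,15,-8],0,18],
  [[0,0,0],-8,18],
  [[0,0,0],-10,18],
  [[0,0,0],-10,18],
  [[0,0,0],-10,18],
  [[0,0,0],-6,18],
  [[0,0,0],0,18],
])

```text
clock: 23.12
eef_pos: [488.4, 298.9, 339.9]
tool_rot: [1.952, 1.555, 2.499]
force: [0.1, 1.1, -1.8]
width: 24.5
```

Run:
```python
from xi import *
from cell import eyes
s,R,p=xi()
y=R[:,1]; print('foot heading',np.degrees(np.arctan2(-y[1],-y[0])),'want -59')
c=eyes.camera_params('wrist'); im,d=eyes.get_image('wrist'); cv2.imwrite('pics/wrist2.png',im); np.save('wrist2.npy',d); np.save('wrist2_c.npy',c,allow_pickle=True)
snap('scene17',(250,80,370,260),(5,3.3))
```

```text
t 23.12 p [488.4 298.9 339.9] F [ 0.1  1.1 -1.8] w 24.5 q [-1.205  0.607  1.068  1.598 -0.561  1.281  0.506]
x [-0.012  0.009 -1.   ] y [-0.52   0.854  0.014] z [ 0.854  0.52  -0.006]
xi -435.5 sy -151.7 z 339.9 Fsx -1.1 Fsy -0.2 Fz -1.8
foot heading -58.69005649470579 want -59
```

View pics/wrist2.png

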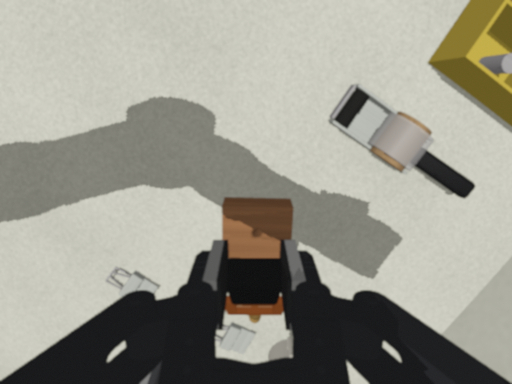

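View pics/scene17.png

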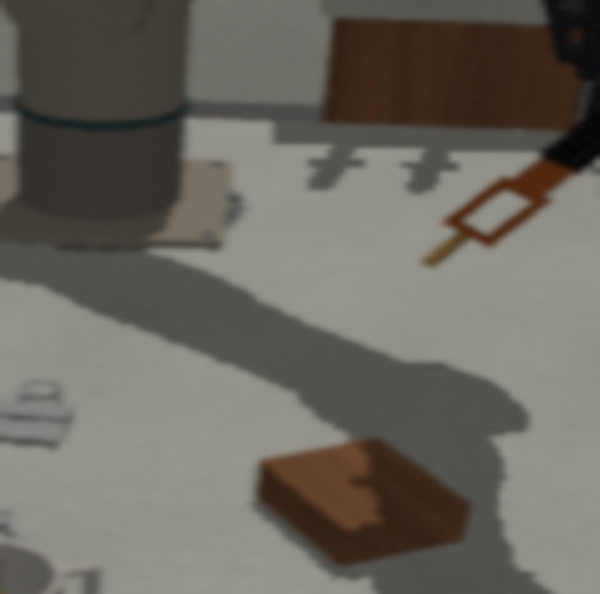

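Run:
```python
from h import *
p=cv2.imread('pics/wrist2.png'); d=np.load('wrist2.npy'); c=np.load('wrist2_c.npy',allow_pickle=True).item()
print('hole',plane(c,[(257,231.5)],42), 'top cam',plane(load('top')[2],[(187.0,207.3)],42))
X,u,v=cloud(d,c,(215,190,300,262)); k=(X[:,2]>37)&(X[:,2]<48)
r=cv2.minAreaRect(X[k][:,:2].astype(np.float32));print(r,X[k][:,2].mean(),cv2.boxPoints(r).round(1).tolist())
cv2.imwrite('pics/w2z.png',cv2.resize(p[190:330,205:310],None,fx=5,fy=4.2,interpolation=cv2.INTER_CUBIC))
```

```text
hole [[552.65775453 200.50976776  42.        ]] top cam [[551.30404595 197.02129416  42.        ]]
((553.1502075195312, 198.60211181640625), (99.14509582519531, 80.61865234375), 30.096494674682617) 41.862372767997314 [[490.0, 208.60000610351562], [530.5, 138.89999389648438], [616.2999877929688, 188.60000610351562], [575.7999877929688, 258.29998779296875]]
```

View pics/w2z.png

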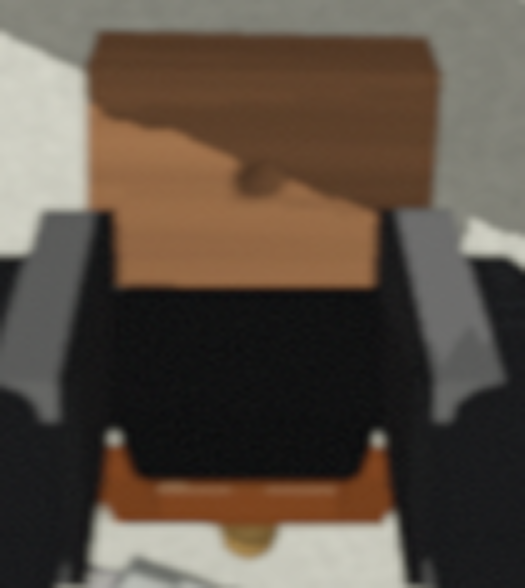

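```bash
python3 st.py 474 332 112
```

```text
t 23.23 p [488.3 299.3 339.6] F [-0.2 -0.1 -1.9] w 24.1 q [-1.205  0.608  1.068  1.598 -0.562  1.281  0.505]
x [-0.012  0.009 -1.   ] y [-0.519  0.855  0.014] z [ 0.855  0.519 -0.006]
delta tool [228.   32.2   6.1]
```

Emit:
apply_moves([
  [[20,8,1],0,18],
  [[38,8,1],0,18],
  [[42,8,1],0,18],
  [[42,6,1],0,18],
  [[40,4,1],0,18],
  [[28,0,1],0,18],
  [[12,0,0],0,18],
  [[0,0,0],0,18],
])

```text
clock: 24.22
eef_pos: [477.1, 332.5, 113.6]
tool_rot: [1.789, 1.562, 2.32]
force: [0.4, -0.5, -0.6]
width: 24.1
```

Run:
```python
from xi import *
show([474,332,112]); snap('scene18',(250,110,380,260),(5,4))
```

```text
t 24.23 p [477.1 332.5 113.6] F [ 0.4 -0.5 -0.6] w 24.1 q [-1.144  0.855  0.849  1.832 -0.85   0.868  0.664]
x [-0.006  0.006 -1.   ] y [-0.507  0.862  0.009] z [ 0.862  0.507 -0.002]
delta tool [ 1.6  1.1 -2.9]
```

View pics/scene18.png

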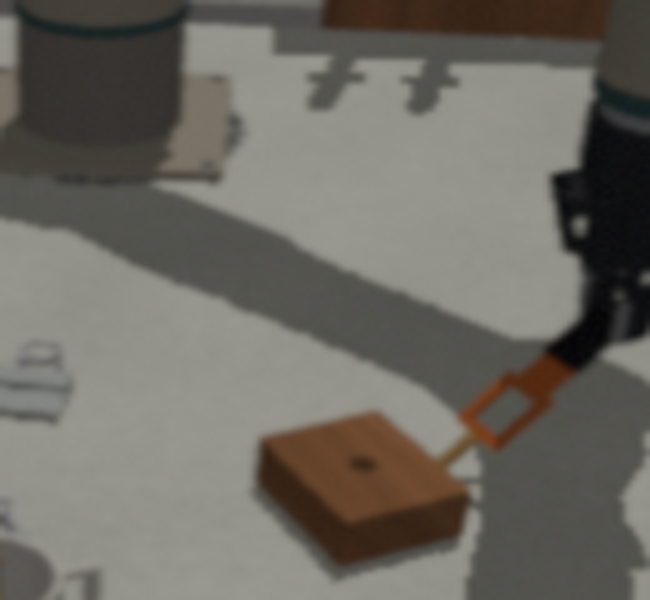

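Emit:
apply_moves([
  [[0,-6,0],0,20],
  [[0,-5,0],0,20],
  [[-4,-5,0],0,20],
  [[-4.2,-5,0],0,20],
  [[-4.2,-5,0],0,20],
  [[0,0,0],0,20],
])

```text
clock: 25.02
eef_pos: [491.2, 311.8, 130.5]
tool_rot: [1.393, 1.555, 1.925]
force: [-1.9, 2.5, -0.8]
width: 24.1
```

Run:
```python
from xi import *
s,R,p=show(); e2=np.array([-.502,.865]); print('D',(p[:2]-[552,198])@e2-40,'z',p[2]); snap('scene19',(250,110,380,260),(5,4))
```

```text
t 25.02 p [491.2 311.8 130.5] F [-1.9  2.5 -0.8] w 24.1 q [-1.105  0.829  0.861  1.825 -0.828  0.891  0.693]
x [-0.006  0.015 -1.   ] y [-0.507  0.862  0.016] z [0.862 0.507 0.003]
D 88.97958449731465 z 130.5470441775813
```

View pics/scene19.png

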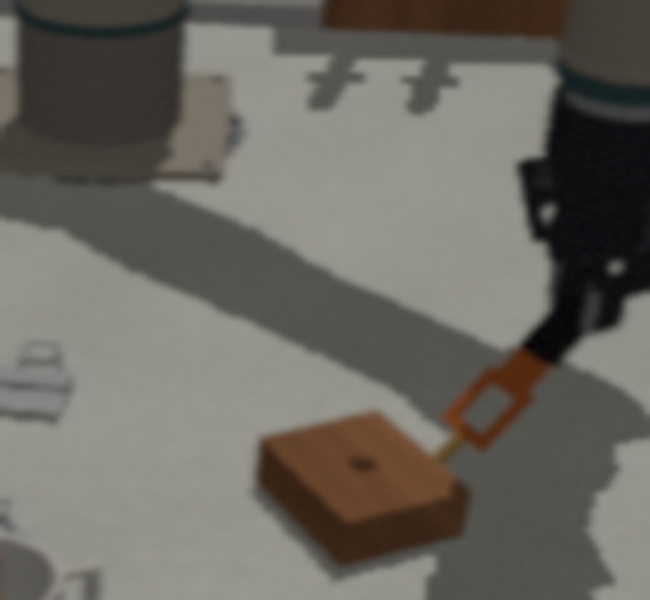

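Emit:
apply_moves([
  [[-2,-6,0],0,20],
  [[-2,-6,0],0,20],
  [[-2,-6,0],0,20],
  [[-1.5,-6,0],0,20],
  [[-1.5,-6,0],0,20],
  [[0,0,0],0,20],
])

```text
clock: 25.82
eef_pos: [505.7, 288.4, 139.4]
tool_rot: [1.435, 1.549, 1.971]
force: [-1.3, 1.9, -0.6]
width: 24.4
```

```bash
cat > D.py <<'E'
from xi import *
import sys
s,R,p=show(); e2=np.array([-.502,.865]); print('D',(p[:2]-[552,198])@e2-40,'z',p[2]); snap(sys.argv[1],(250,110,380,260),(5,4))
E
python3 D.py scene20
```

```text
t 25.82 p [505.7 288.4 139.4] F [-1.3  1.9 -0.6] w 24.4 q [-1.056  0.816  0.864  1.817 -0.812  0.906  0.733]
x [-0.008  0.02  -1.   ] y [-0.51   0.86   0.021] z [0.86  0.51  0.003]
D 61.46250056394577 z 139.372343147167
```

View pics/scene20.png

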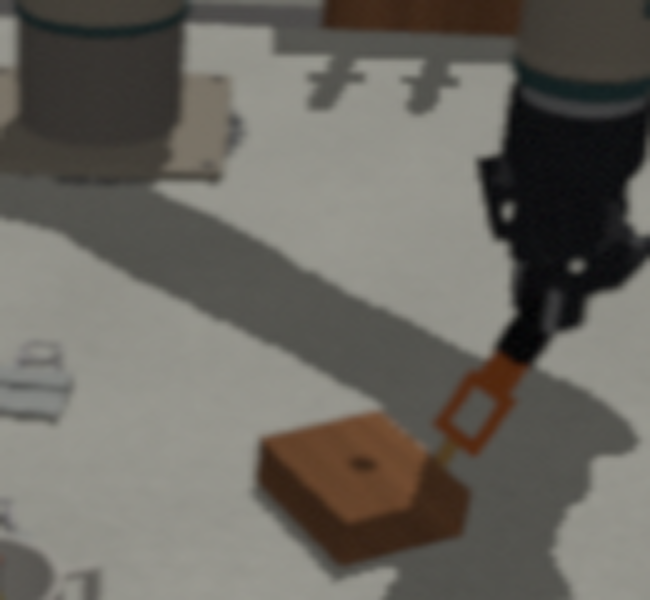

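Emit:
apply_moves([
  [[-2,-6,0],0,20],
  [[-1.8,-6,0],0,20],
  [[-1.5,-6,0],0,20],
  [[-1.3,-6,0],0,20],
  [[-1.2,-6,0],0,20],
  [[-1,-6,0],0,20],
  [[-0.6,-6,0],0,20],
  [[0,0,0],0,20],
])

```text
clock: 26.88
eef_pos: [528.7, 249.5, 148.3]
tool_rot: [1.441, 1.55, 1.977]
force: [-1.5, 3.9, -0.5]
width: 24.2
```

```bash
python3 D.py scene21
```

```text
t 26.88 p [528.7 249.5 148.3] F [-1.5  3.9 -0.5] w 24.2 q [-0.979  0.806  0.868  1.802 -0.792  0.924  0.791]
x [-0.008  0.02  -1.   ] y [-0.51   0.86   0.021] z [0.86  0.51  0.003]
D 16.21275089445126 z 148.28105345273403
```

View pics/scene21.png

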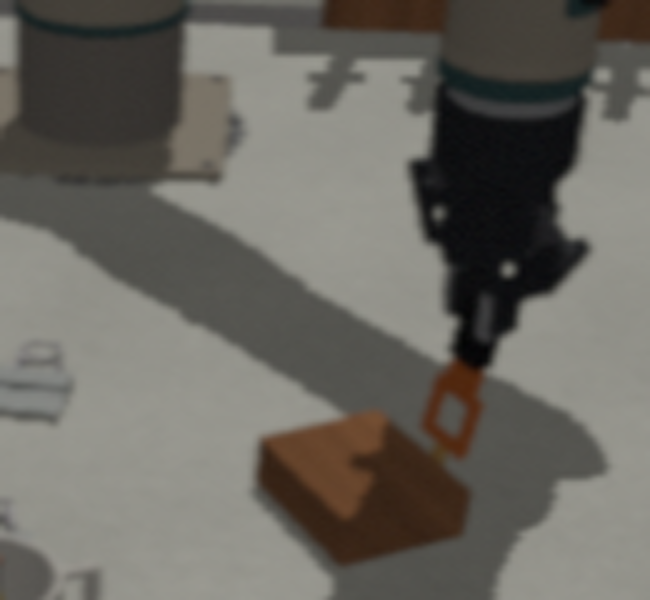

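Emit:
apply_moves([
  [[0,-5,0],0,20],
  [[0,-5,0],0,20],
  [[0,-2,0],0,20],
  [[0,0,0],0,20],
])

```text
clock: 27.42
eef_pos: [534.6, 239.1, 147.8]
tool_rot: [1.482, 1.549, 2.019]
force: [-1.5, 3.3, 0.6]
width: 24.4
```

```bash
python3 D.py scene22
python3 - <<'E'
import cv2
p=cv2.imread('pics/scene22_raw.png')
cv2.imwrite('pics/s22z.png',cv2.resize(p[170:240,300:360],None,fx=10,fy=8,interpolation=cv2.INTER_NEAREST))
E
```

```text
t 27.43 p [534.6 239.1 147.8] F [-1.5  3.3  0.6] w 24.4 q [-0.956  0.808  0.865  1.798 -0.79   0.926  0.81 ]
x [-0.009  0.02  -1.   ] y [-0.511  0.859  0.022] z [0.859 0.511 0.002]
D 4.306452854915797 z 147.75568417986273
```

View pics/s22z.png

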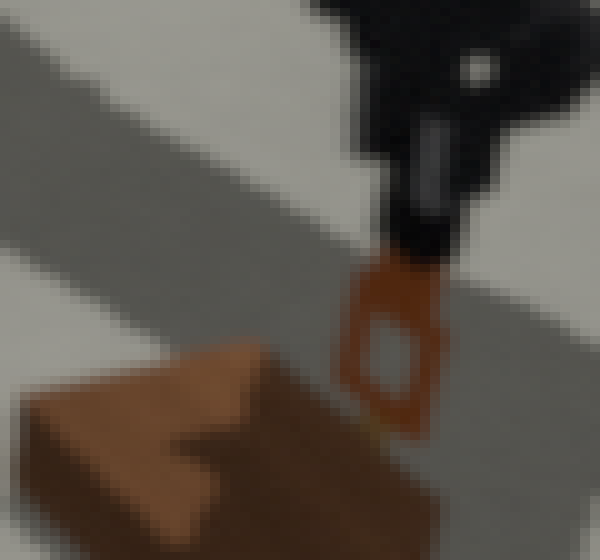

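Emit:
apply_moves([
  [[0,4,0],0,20],
  [[-15,0,0],0,20],
  [[-20,0,0],0,20],
  [[-15,0,0],0,20],
  [[0,0,0],0,20],
])

```text
clock: 28.1
eef_pos: [535.5, 238.3, 202.6]
tool_rot: [1.237, 1.556, 1.772]
force: [0.1, 0.7, -1.5]
width: 24.2
```

```bash
python3 D.py scene23
python3 - <<'E'
import cv2
p=cv2.imread('pics/scene23_raw.png')
cv2.imwrite('pics/s23z.png',cv2.resize(p[150:220,300:360],None,fx=10,fy=8,interpolation=cv2.INTER_NEAREST))
E
```

```text
t 28.1 p [535.5 238.3 202.6] F [ 0.1  0.7 -1.5] w 24.2 q [-0.995  0.747  0.931  1.752 -0.714  1.017  0.746]
x [-0.003  0.014 -1.   ] y [-0.51   0.86   0.014] z [0.86  0.51  0.005]
D 3.137771872918165 z 202.61881355566214
```

View pics/s23z.png

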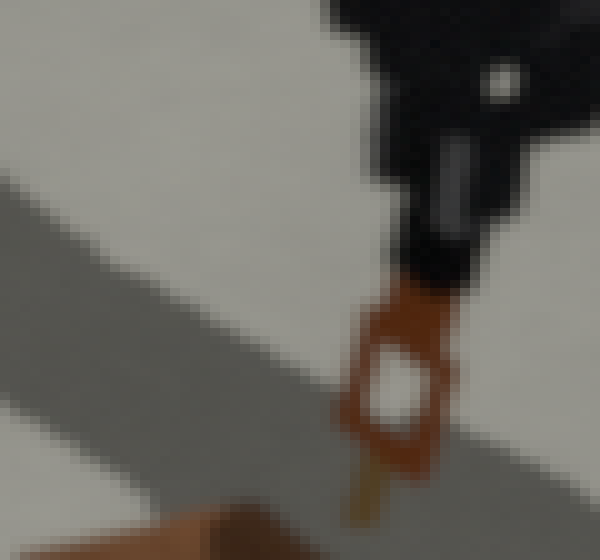

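Run:
```python
from plane import *
for x,y in ((535.5,238.3),):
  print(proj(c,[[x,y,72],[x,y,102],[x,y,172],[x,y,202]]).round(1))
# measured points onto vertical plane through tcp along e2
e2=np.array([-.502,.865,0]);n=np.array([.865,.502,0]);Q=np.array([535.5,238.3,0])
o,d=ray(c,[(335.5,214.7),(336.9,206.5),(342.7,184.5)]); s=((Q-o)@n)/(d@n); P=o+d*s[:,None]
print(np.c_[(P-Q)@e2,P[:,2]].round(1))
a=np.c_[(P-Q)@e2,P[:,2]]; v=a[2]-a[0]; print('lean',np.degrees(np.arctan2(v[0],v[1])))
```

```text
[[338.3 214.4]
 [339.5 205.9]
 [342.5 184.8]
 [343.8 175.3]]
[[ -9.5  74.1]
 [ -8.6 102.5]
 [  0.6 172.9]]
lean 5.832610022338206
```

Run:
```python
from plane import *
p=cv2.imread('pics/scene18_raw.png'); g=cv2.cvtColor(p,cv2.COLOR_BGR2GRAY)
w=g[220:231,314:330].astype(float); print(w.astype(int))
k=np.clip(w.max()*0+75-w,0,None); 
print('hole scene guess',plane(c,[(321.9,225.25)],42).round(1))
print('tip scene',plane(c,[(335.5,214.75)],72).round(1),plane(c,[(335.5,214.75)],74).round(1))
```

```text
[[77 75 75 75 75 76 79 80 81 81 81 79 79 81 83 85]
 [77 77 76 75 74 75 76 79 81 82 82 80 79 79 82 82]
 [76 77 77 76 74 75 75 76 79 80 81 81 79 80 79 80]
 [76 77 78 76 75 73 71 71 72 75 79 82 81 80 80 79]
 [75 76 77 77 75 70 63 60 60 63 71 78 82 81 81 79]
 [74 75 77 77 75 69 56 49 48 51 60 72 80 82 81 80]
 [74 75 76 77 75 71 57 49 45 46 54 69 79 82 83 82]
 [73 75 75 76 77 73 67 60 57 56 62 72 78 82 83 83]
 [74 74 73 75 76 76 74 71 68 68 70 76 78 80 82 83]
 [74 74 75 74 75 77 77 74 74 73 74 76 76 79 81 82]
 [75 74 75 74 75 76 76 76 75 73 74 75 76 77 80 81]]
hole scene guess [[551.2 195.   42. ]]
tip scene [[537.8 230.4  72. ]] [[540.4 230.1  74. ]]
```

Emit:
apply_moves([
  [[0,-10,-2],0,20],
  [[0,-14,-3],0,20],
  [[0,-10,-2],0,20],
  [[0,0,0],0,20],
])

```text
clock: 28.65
eef_pos: [546.6, 201.3, 200.2]
tool_rot: [1.492, 1.558, 2.025]
force: [-0.6, 0.4, -0.8]
width: 24.1
```

Run:
```python
from xi import *
from cell import eyes
show(); snap('scene24',(300,150,360,240),(10,6.6))
im,d=eyes.get_image('top'); cv2.imwrite('pics/top24.png',im); np.save('top24.npy',d)
c=eyes.camera_params('wrist'); im,d=eyes.get_image('wrist'); cv2.imwrite('pics/wrist24.png',im); np.save('wrist24_c.npy',c,allow_pickle=True)
```

```text
t 28.65 p [546.6 201.3 200.2] F [-0.6  0.4 -0.8] w 24.1 q [-0.928  0.745  0.924  1.76  -0.709  1.01   0.808]
x [-0.006  0.012 -1.   ] y [-0.508  0.861  0.013] z [0.861 0.508 0.001]
```

View pics/scene24.png

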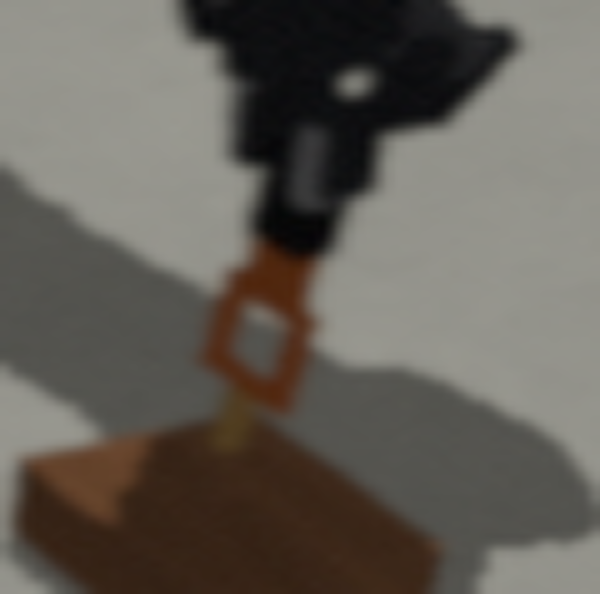

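View pics/wrist24.png

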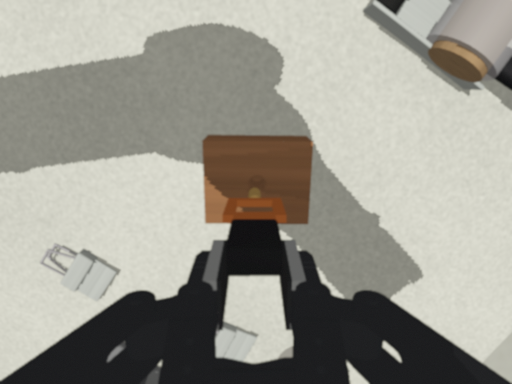

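Run:
```python
import cv2
p=cv2.imread('pics/wrist24.png'); cv2.imwrite('pics/w24z.png',cv2.resize(p[165:235,215:300],None,fx=8,fy=8,interpolation=cv2.INTER_NEAREST))
```

```text
(no output)
```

View pics/w24z.png

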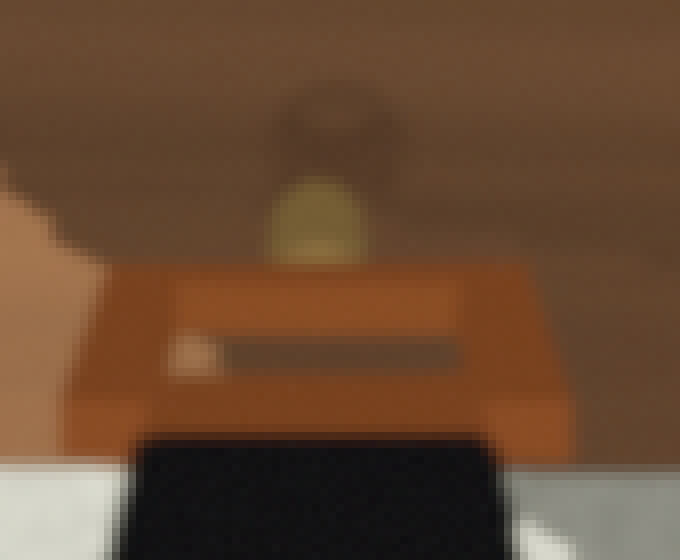

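Run:
```python
from h import *
c=np.load('wrist24_c.npy',allow_pickle=True).item()
h=plane(c,[(256.75,183.25)],42)[0]; 
for z in (66,69,72):
    t=plane(c,[(254.25,192.9)],z)[0]; D=h-t; print('hole',h.round(1),'tip',t.round(1),'e2',(D@[-.508,.861,0]).round(1),'e1',(D@[.861,.508,0]).round(1))
sc=np.load('scene0_c.npy',allow_pickle=True).item()
# scene tip at crop (232,447) fx10 fy6.6
px=(300+23.2-.5,150+447/6.6-.5); print(px)
for z in (66,69,72):
    t=plane(sc,[px],z)[0]; D=plane(sc,[(322,225.4)],42)[0]-t; print('scene tip',t.round(1),'e2',(D@[-.508,.861,0]).round(1),'e1',(D@[.861,.508,0]).round(1))
```

```text
hole [553.  198.5  42. ] tip [552.  195.5  66. ] e2 2.0 e1 2.4
hole [553.  198.5  42. ] tip [551.5 196.3  69. ] e2 1.0 e1 2.4
hole [553.  198.5  42. ] tip [551.  197.1  72. ] e2 0.1 e1 2.4
(322.7, 217.22727272727275)
scene tip [545.1 195.2  66. ] e2 -3.3 e1 5.9
scene tip [548.9 194.9  69. ] e2 -1.1 e1 2.8
scene tip [552.6 194.6  72. ] e2 1.0 e1 -0.3
```

Emit:
apply_moves([
  [[8,0,1.5],0,20],
  [[8,0,0.8],0,20],
  [[6,0,0],0,20],
  [[3,0,0],0,20],
  [[0,0,0],0,20],
])

```text
clock: 29.42
eef_pos: [547.3, 206.6, 172.5]
tool_rot: [1.566, 1.556, 2.104]
force: [0.6, -0.2, -0.1]
width: 24.2
```

```bash
cat > W.py <<'E'
from xi import *
from cell import eyes
import sys
show(); n=sys.argv[1]
c=eyes.camera_params('wrist'); im,d=eyes.get_image('wrist'); cv2.imwrite(f'pics/{n}_raw.png',im); np.save(n+'_c.npy',c,allow_pickle=True)
cv2.imwrite(f'pics/{n}.png',cv2.resize(im[165:235,215:300],None,fx=8,fy=8,interpolation=cv2.INTER_NEAREST))
E
python3 W.py w25
```

```text
t 29.43 p [547.3 206.6 172.5] F [ 0.6 -0.2 -0.1] w 24.2 q [-0.915  0.778  0.892  1.778 -0.746  0.966  0.833]
x [-0.008  0.013 -1.   ] y [-0.512  0.859  0.015] z [0.859 0.512 0.   ]
```

View pics/w25.png

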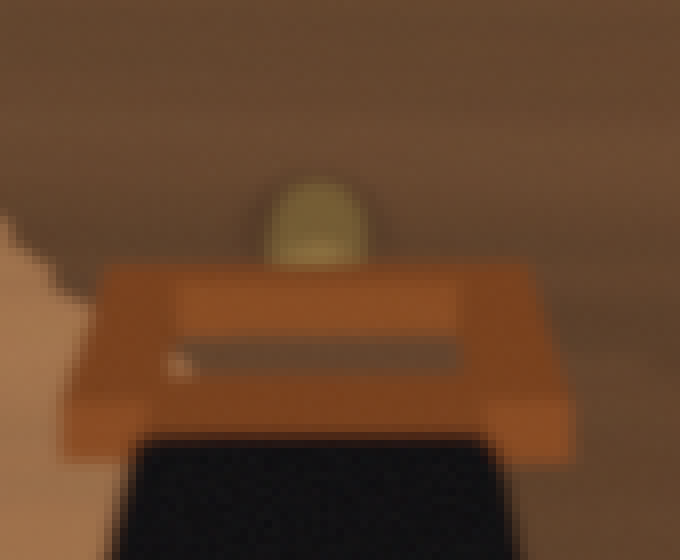

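Emit:
apply_moves([
  [[3,0,0],0,20],
  [[3,0,0],0,20],
  [[0,0,0],0,20],
])

```text
clock: 29.85
eef_pos: [547.8, 206.2, 166.8]
tool_rot: [1.488, 1.557, 2.026]
force: [0.1, -1.3, -0.9]
width: 24.0
```

```bash
python3 W.py w26
```

```text
t 29.85 p [547.8 206.2 166.8] F [ 0.1 -1.3 -0.9] w 24.0 q [-0.911  0.785  0.885  1.783 -0.754  0.954  0.839]
x [-0.006  0.013 -1.   ] y [-0.512  0.859  0.014] z [0.859 0.512 0.001]
```

View pics/w26.png

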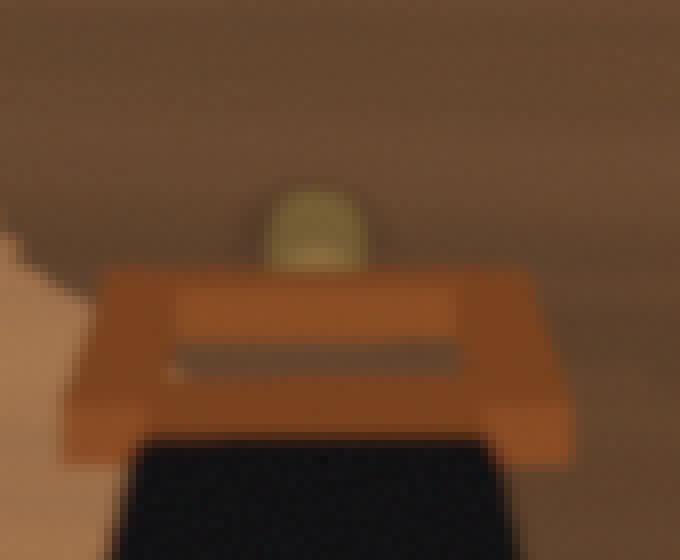

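Emit:
apply_moves([
  [[3,-1.5,0],0,20],
  [[3,-1.5,0],0,20],
  [[0,0,0],0,20],
])

```text
clock: 30.28
eef_pos: [549.2, 203.7, 160.3]
tool_rot: [1.496, 1.556, 2.033]
force: [0.3, 0.0, -0.8]
width: 24.1
```

Emit:
apply_moves([
  [[3,-1.5,0],0,20],
  [[3,-1.5,0],0,20],
  [[0,0,0],0,20],
])

```text
clock: 30.65
eef_pos: [550.5, 201.5, 153.7]
tool_rot: [1.528, 1.555, 2.066]
force: [-0.5, -0.1, -1.3]
width: 24.1
```

```bash
python3 W.py w27; python3 D.py scene27
```

```text
t 30.65 p [550.5 201.5 153.7] F [-0.5 -0.1 -1.3] w 24.1 q [-0.891  0.8    0.868  1.79  -0.771  0.933  0.862]
x [-0.007  0.014 -1.   ] y [-0.512  0.859  0.016] z [0.859 0.512 0.001]
t 30.7 p [550.5 201.5 153.8] F [-0.   0.3 -2.2] w 24.5 q [-0.892  0.8    0.868  1.79  -0.771  0.933  0.862]
x [-0.007  0.014 -1.   ] y [-0.512  0.859  0.015] z [0.859 0.513 0.001]
D -36.2181405787429 z 153.81383197216365
```

View pics/w27.png

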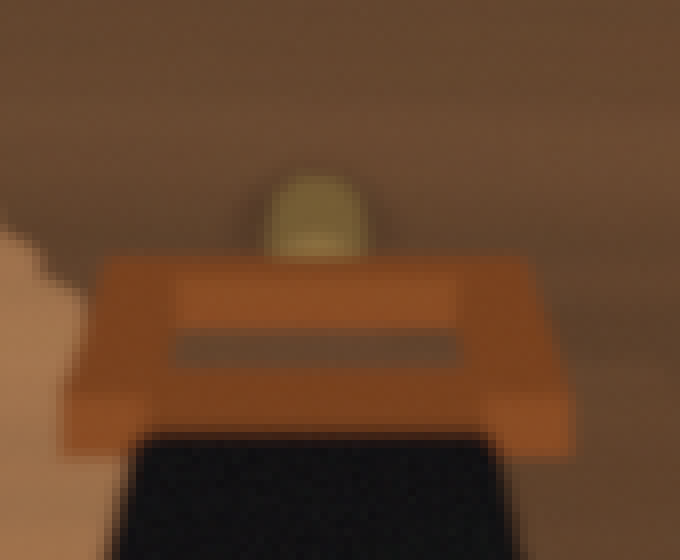

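View pics/scene27.png

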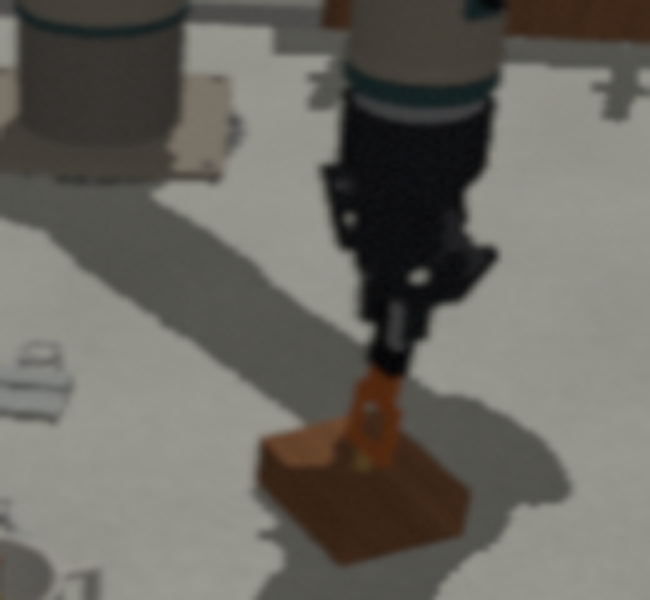

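Emit:
apply_moves([
  [[3,-1,0],0,20],
  [[2.5,-0.5,0],0,20],
  [[0,0,0],0,20],
])

```text
clock: 31.12
eef_pos: [550.9, 200.8, 148.0]
tool_rot: [1.532, 1.554, 2.071]
force: [-0.0, 0.9, -1.4]
width: 24.4
```

Emit:
apply_moves([
  [[2,0,0],0,20],
  [[0,0,0],0,20],
])

```text
clock: 31.38
eef_pos: [550.9, 200.8, 145.9]
tool_rot: [1.534, 1.554, 2.073]
force: [1.1, 0.5, -1.8]
width: 24.1
```

```bash
python3 W.py w28
python3 - <<'E'
from xi import *
snap('scene28',(290,160,350,240),(10,7.5))
E
```

```text
t 31.38 p [550.9 200.8 145.9] F [ 1.1  0.5 -1.8] w 24.1 q [-0.884  0.809  0.858  1.795 -0.782  0.92   0.873]
x [-0.008  0.014 -1.   ] y [-0.513  0.858  0.017] z [0.858 0.513 0.001]
```

View pics/w28.png

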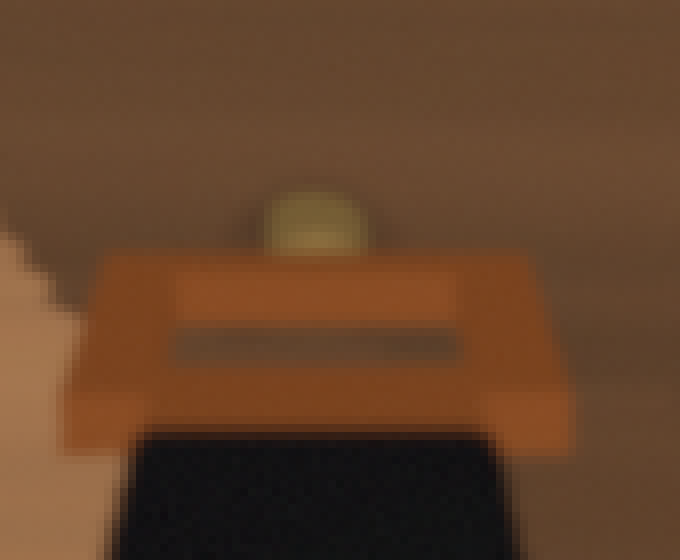

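View pics/scene28.png

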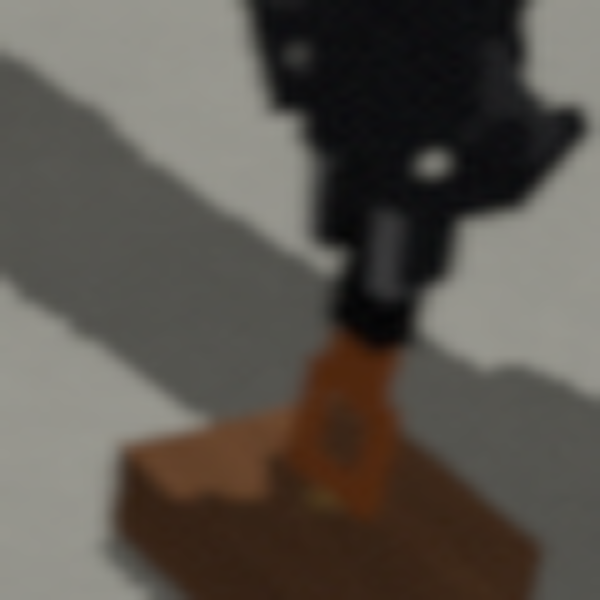

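Emit:
apply_moves([
  [[2,-0.5,0],0,20],
  [[0,0,0],0,20],
])

```text
clock: 31.72
eef_pos: [551.1, 200.5, 143.9]
tool_rot: [1.527, 1.554, 2.065]
force: [-1.2, 0.2, -1.7]
width: 24.0
```

Emit:
apply_moves([
  [[2,0,0],0,20],
  [[0,0,0],0,20],
])

```text
clock: 31.98
eef_pos: [551.4, 200.6, 142.5]
tool_rot: [1.482, 1.554, 2.02]
force: [-2.0, 0.4, 1.5]
width: 24.1
```

Emit:
apply_moves([
  [[2,0,0],0,20],
  [[0,0,0],0,20],
])

```text
clock: 32.22
eef_pos: [551.6, 200.3, 142.6]
tool_rot: [1.421, 1.553, 1.96]
force: [-0.7, 1.2, -2.0]
width: 24.5
```

```bash
python3 W.py w29
```

```text
t 32.23 p [551.6 200.3 142.6] F [-0.7  1.2 -2. ] w 24.5 q [-0.879  0.813  0.852  1.798 -0.789  0.913  0.88 ]
x [-0.007  0.017 -1.   ] y [-0.513  0.858  0.018] z [0.858 0.513 0.003]
```

View pics/w29.png

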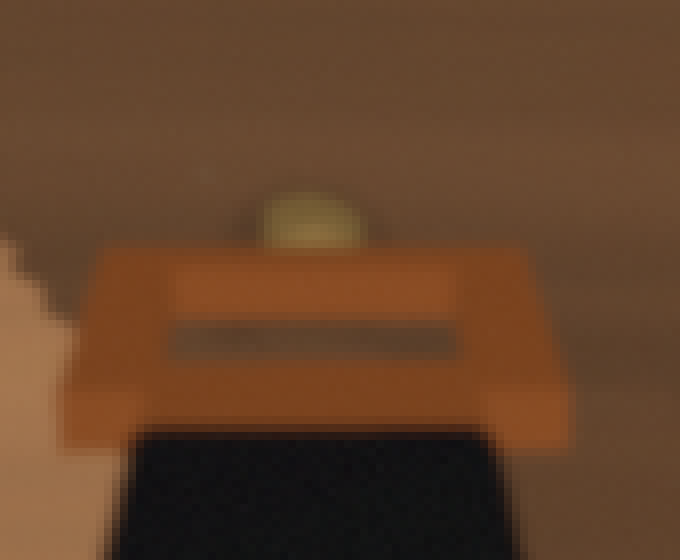

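Run:
```python
from xi import *
snap('scene29',(300,175,345,240),(14,9))
```

```text
(no output)
```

View pics/scene29.png

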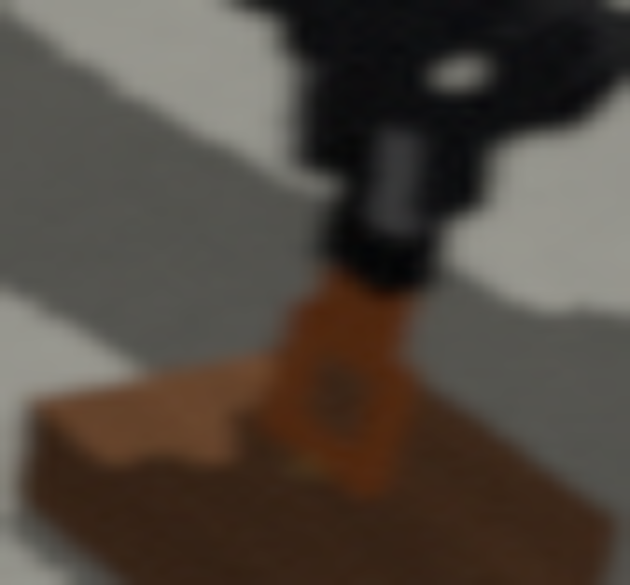

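Emit:
apply_moves([
  [[0,-3,0],0,20],
  [[0,-3,0],0,20],
  [[0,0,0],0,20],
])

```text
clock: 32.7
eef_pos: [553.9, 197.1, 142.5]
tool_rot: [1.454, 1.548, 1.993]
force: [-3.4, 1.3, 3.9]
width: 24.3
```

```bash
python3 W.py w30;python3 - <<'E'
from xi import *
snap('scene30',(300,175,345,240),(14,9))
E
```

```text
t 32.7 p [553.9 197.1 142.5] F [-3.4  1.3  3.9] w 24.3 q [-0.867  0.813  0.849  1.794 -0.789  0.917  0.888]
x [-0.009  0.021 -1.   ] y [-0.514  0.858  0.022] z [0.858 0.514 0.003]
```

View pics/w30.png

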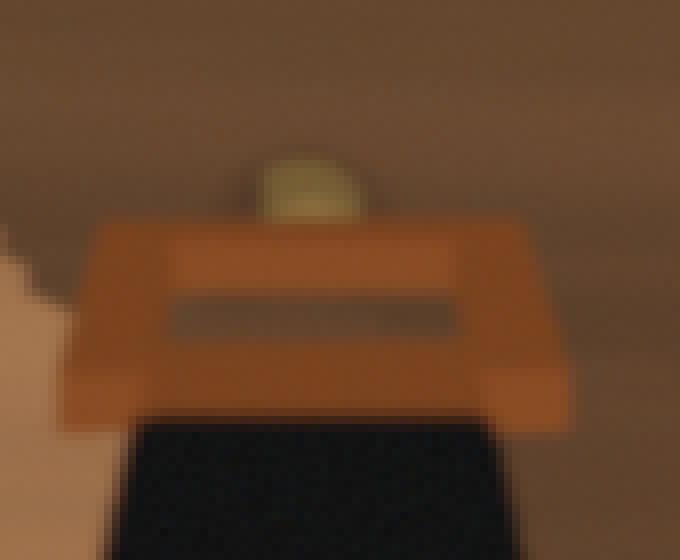

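View pics/scene30.png

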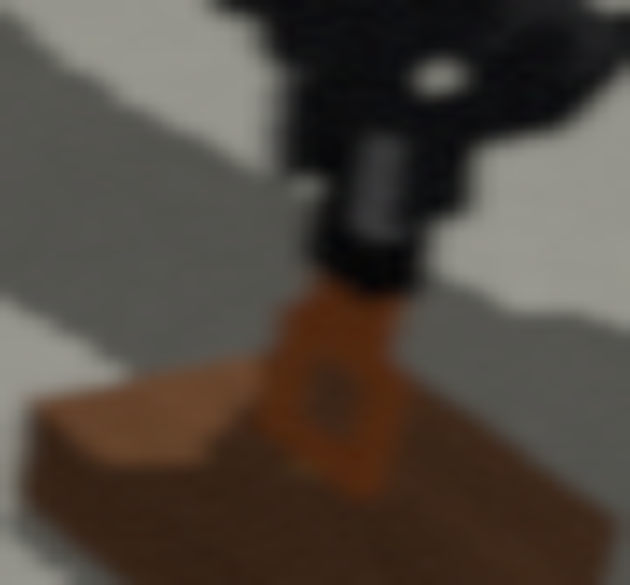

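Run:
```python
from plane import *
h=plane(c,[(322,225.4)],42)[0]; print(h)
X=np.array([h+[0,0,70],h+[0,0,40],h+[0,0,36]]); print(proj(c,X).round(1)); u=proj(c,X)
print('in crop', ((u[:,0]-300+.5)*14).round(), ((u[:,1]-175+.5)*9).round())
w=np.load('w30_c.npy',allow_pickle=True).item()
hw=np.array([553,198.5,42.])
for nm,dz in (('neck z112 / shoulder 90',48),('win top 82',40),('win bot 50',8)):
    q=proj(w,hw+[0,0,dz])[0]; print(nm,q.round(1),((q[0]-215+.5)*8).round(),((q[1]-165+.5)*8).round())
q=proj(w,hw)[0];print('hole',q,(q[1]-165+.5)*8)
```

```text
[551.86665503 195.31799209  42.        ]
[[324.3 205.5]
 [323.3 214.2]
 [323.2 215.4]]
in crop [347. 333. 331.] [279. 358. 368.]
neck z112 / shoulder 90 [252.3 215.7] 303.0 410.0
win top 82 [252.3 211.4] 303.0 375.0
win bot 50 [252.4 196.6] 303.0 257.0
hole [252.36213623 193.43413344] 231.4730675249432
```

Emit:
apply_moves([
  [[-0.5,-3,0],0,20],
  [[0,-3,0],0,20],
  [[0,0,0],0,20],
])

```text
clock: 33.17
eef_pos: [556.9, 192.5, 142.4]
tool_rot: [1.463, 1.548, 2.004]
force: [-3.2, 2.3, 3.8]
width: 23.9
```

```bash
python3 W.py w31;python3 - <<'E'
from xi import *
snap('scene31',(300,175,345,240),(14,9))
E
```

```text
t 33.17 p [556.9 192.5 142.4] F [-3.2  2.3  3.8] w 23.9 q [-0.856  0.814  0.847  1.79  -0.788  0.92   0.896]
x [-0.01   0.021 -1.   ] y [-0.514  0.857  0.023] z [0.858 0.514 0.002]
```

View pics/w31_raw.png

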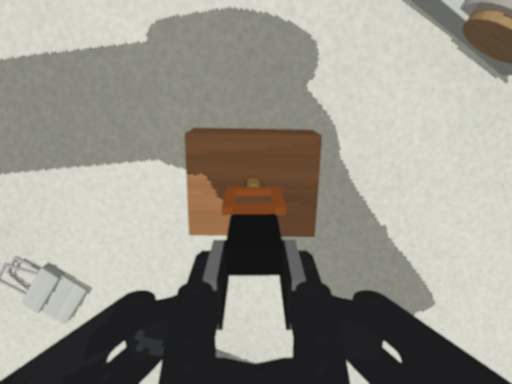

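View pics/scene31.png

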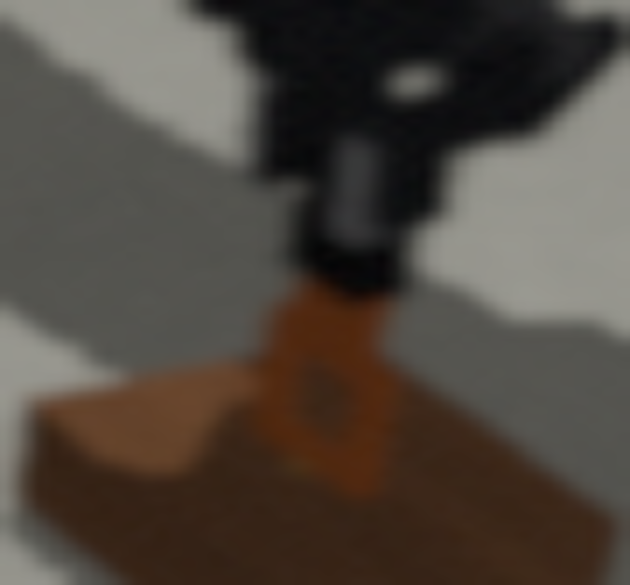

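View pics/w31.png

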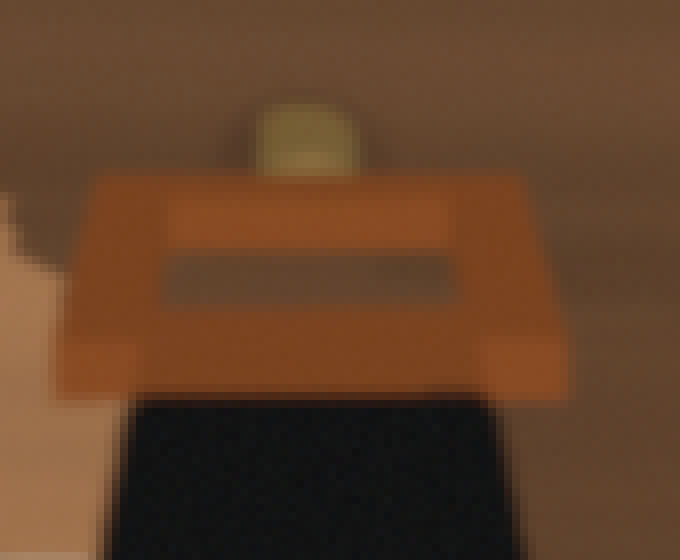

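Run:
```python
from plane import *
w=np.load('w31_c.npy',allow_pickle=True).item()
e2=np.array([-.51,.86,0]);hw=np.array([553,198.5,42.])-2.5*e2
for z in (0,8,40,48):
    q=proj(w,hw+[0,0,z])[0]; print(z,((q[0]-215+.5)*8).round(),((q[1]-165+.5)*8).round())
```

```text
0 301.0 202.0
8 301.0 226.0
40 300.0 340.0
48 300.0 374.0
```

Run:
```python
from plane import *
h=plane(c,[(322,225.4)],42)[0]; e1=np.array([.862,.507,0]);e2=np.array([-.507,.862,0])
for dz in (0,5,10):
  for off in (0,-3.5):
    for a in (-20,20):
      q=proj(c,h+a*e1+(off-2.5*0)*e2+[0,0,dz])[0]; print('dz',dz,'off',off,a,((q[0]-300+.5)*14).round(),((q[1]-175+.5)*9).round(),end=' | ')
  print()
p=cv2.imread('pics/scene31_raw.png'); cv2.imwrite('pics/s31n.png',cv2.resize(p[195:240,305:345],None,fx=14,fy=13,interpolation=cv2.INTER_NEAREST))
```

```text
dz 0 off 0 -20 264.0 421.0 | dz 0 off 0 20 367.0 496.0 | dz 0 off -3.5 -20 249.0 424.0 | dz 0 off -3.5 20 352.0 499.0 | 
dz 5 off 0 -20 266.0 409.0 | dz 5 off 0 20 370.0 484.0 | dz 5 off -3.5 -20 251.0 412.0 | dz 5 off -3.5 20 355.0 487.0 | 
dz 10 off 0 -20 268.0 396.0 | dz 10 off 0 20 372.0 471.0 | dz 10 off -3.5 -20 253.0 399.0 | dz 10 off -3.5 20 357.0 474.0 |
```

View pics/s31n.png

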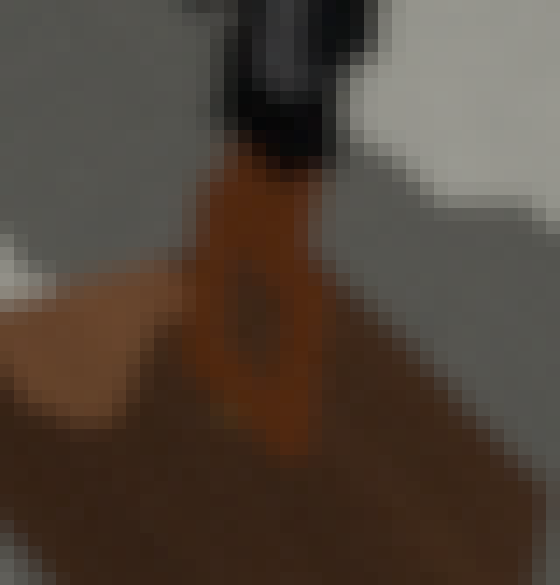

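Emit:
apply_moves([
  [[0,0,0],0,25],
  [[0,0,0],0,25.6],
  [[0,0,0],0,26.4],
])

```text
clock: 33.65
eef_pos: [558.6, 190.1, 142.2]
tool_rot: [1.369, 1.553, 1.909]
force: [-0.3, -0.5, 0.8]
width: 26.6
```

```bash
python3 W.py w32
```

```text
t 33.65 p [558.6 190.1 142.2] F [-0.3 -0.5  0.8] w 26.6 q [-0.856  0.816  0.85   1.79  -0.787  0.915  0.896]
x [-0.006  0.016 -1.   ] y [-0.514  0.858  0.017] z [0.858 0.514 0.004]
```

View pics/w32.png

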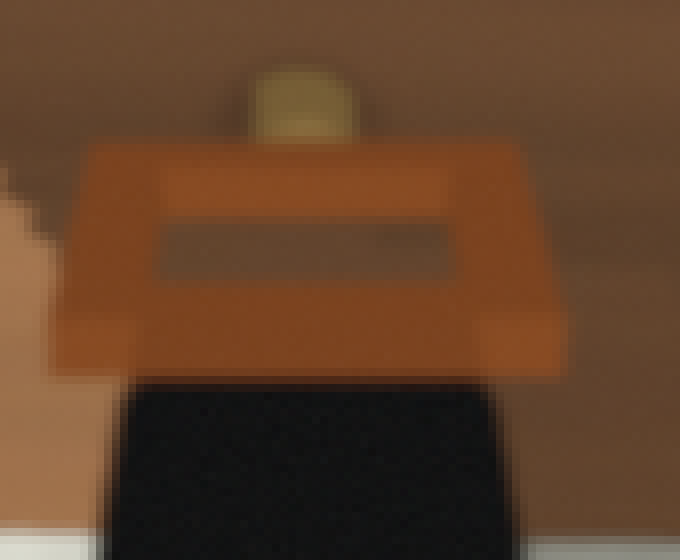

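Emit:
apply_moves([
  [[0,0,0],0,32],
  [[0,0,0],0,45],
])

```text
clock: 33.95
eef_pos: [559.4, 189.3, 142.3]
tool_rot: [1.298, 1.555, 1.837]
force: [0.1, -0.0, -0.5]
width: 45.0
```

Emit:
apply_moves([
  [[-10,0,0],0,50],
  [[-25,0,0],0,50],
  [[-40,0,0],0,50],
  [[-40,0,0],0,50],
  [[-30,0,0],0,50],
  [[0,0,0],0,50],
])

```text
clock: 34.7
eef_pos: [560.8, 185.9, 295.1]
tool_rot: [1.108, 1.556, 1.646]
force: [-0.3, 0.4, 0.3]
width: 50.1
```

Run:
```python
from xi import *
from cell import eyes
show()
snap('scene33',(285,170,360,250),(9,7))
im,d=eyes.get_image('top'); cv2.imwrite('pics/top33.png',im); np.save('top33.npy',d)
c=eyes.camera_params('wrist'); im,d=eyes.get_image('wrist'); cv2.imwrite('pics/wrist33.png',im); np.save('wrist33_c.npy',c,allow_pickle=True); np.save('wrist33.npy',d)
```

```text
t 34.7 p [560.8 185.9 295.1] F [-0.3  0.4  0.3] w 50.1 q [-0.93   0.657  1.001  1.626 -0.603  1.193  0.747]
x [-0.001  0.015 -1.   ] y [-0.512  0.859  0.013] z [0.859 0.512 0.007]
```

View pics/scene33.png

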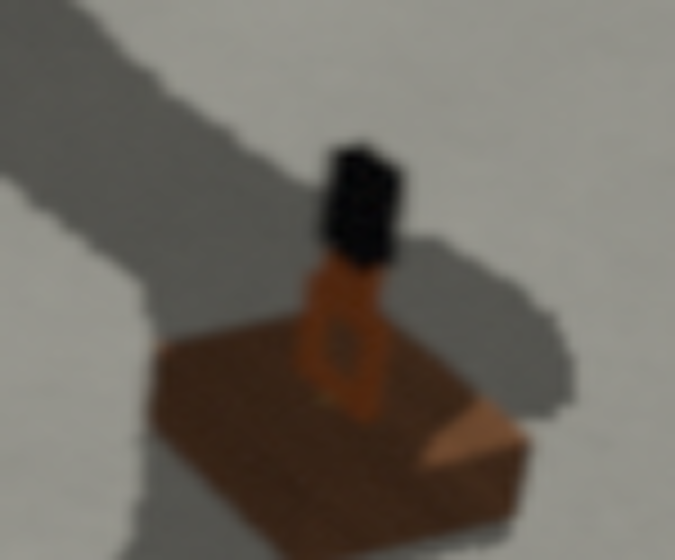

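View pics/wrist33.png

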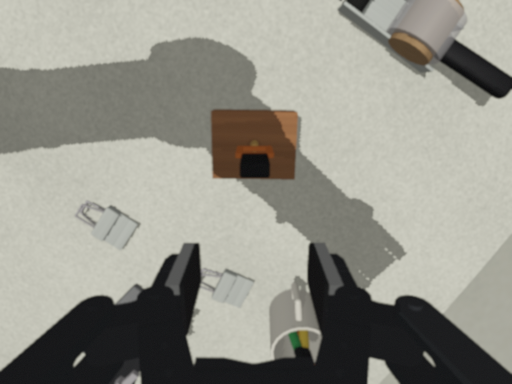

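Run:
```python
from plane import *
w=np.load('wrist33_c.npy',allow_pickle=True).item(); d=np.load('wrist33.npy'); p=cv2.imread('pics/wrist33.png')
X,u,v=cloud(d,w,(230,140,280,185)); k=(X[:,2]>148)&(X[:,2]<170)
print('grip top z',np.median(X[k][:,2]),np.percentile(X[k][:,2],[5,95]),k.sum()); r=cv2.minAreaRect(X[k][:,:2].astype(np.float32));print(r)
X,u,v=cloud(d,w,(205,105,305,185)); k=(X[:,2]>38)&(X[:,2]<46); r2=cv2.minAreaRect(X[k][:,:2].astype(np.float32));print('block',r2)
D=np.array(r[0])-np.array(r2[0]); print('top minus centre e2',D@[-.507,.862],'e1',D@[.862,.507])
t=np.load('top33.npy'); tc=np.load('top0_c.npy',allow_pickle=True).item()
# scene: grip centre top & expected
h=plane(c,[(322,225.4)],42)[0]
for s in (70,115): q=proj(c,h+[0,0,s])[0]; print(s,((q[0]-285+.5)*9).round(),((q[1]-170+.5)*7).round())
cv2.imwrite('pics/w33z.png',cv2.resize(p[105:185,205:305],None,fx=7,fy=7,interpolation=cv2.INTER_CUBIC))
```

```text
grip top z 156.62684865458266 [151.8357636  157.85761287] 532
((554.408447265625, 196.80868530273438), (25.801471710205078, 13.827384948730469), 31.04084587097168)
block ((552.8683471679688, 198.22479248046875), (100.50786590576172, 80.61656188964844), 30.106008529663086)
top minus centre e2 -2.00151513671875 e1 0.6095999450683595
70 358.0 252.0
115 372.0 157.0
```

View pics/w33z.png

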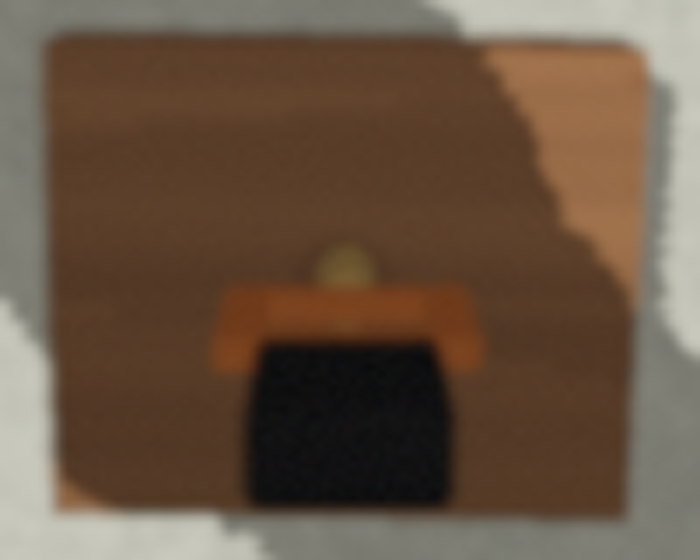

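Emit:
apply_moves([
  [[-30,0,0],0,50],
  [[0,0,0],0,50],
  [[0,0,0],0,50],
  [[0,0,0],0,50],
  [[0,0,0],0,50],
])

```text
clock: 35.48
eef_pos: [555.5, 186.6, 315.8]
tool_rot: [2.09, 1.55, 2.627]
force: [-0.1, 0.6, -1.2]
width: 50.1
```

Run:
```python
from xi import *
from plane import *
from cell import eyes
a=cv2.imread('pics/scene33_raw.png'); b,_=eyes.get_image('scene'); cv2.imwrite('pics/scene34.png',b)
df=np.abs(a.astype(int)-b)[170:250,285:360].max(); print('max diff key region',df)
o=cv2.imread('pics/scene0.png')
for n,(u0,v0,u1,v1) in {'stand':(165,160,235,240),'clip':(245,190,270,218),'mugclip':(228,230,275,295),'gun':(385,228,420,290),'coil':(85,218,122,250)}.items():
    print(n,np.abs(o.astype(int)-b)[v0:v1,u0:u1].mean().round(2))
w=eyes.camera_params('wrist'); p,d=eyes.get_image('wrist')
X,u,v=cloud(d,w,(200,100,310,200)); k=(X[:,2]>150)&(X[:,2]<165); r=cv2.minAreaRect(X[k][:,:2].astype(np.float32)); print(r,np.median(X[k][:,2]))
show()
```

```text
max diff key region 54
stand 8.02
clip 3.65
mugclip 3.24
gun 2.84
coil 3.43
((554.4360961914062, 197.05178833007812), (25.100061416625977, 13.430503845214844), 30.81106185913086) 156.66800267080225
t 35.58 p [555.7 186.6 316.1] F [ 0.7 -0.4  0.5] w 49.7 q [-0.938  0.641  1.015  1.591 -0.576  1.253  0.722]
x [-0.018  0.011 -1.   ] y [-0.512  0.859  0.018] z [ 0.859  0.512 -0.01 ]
```

View pics/scene34.png

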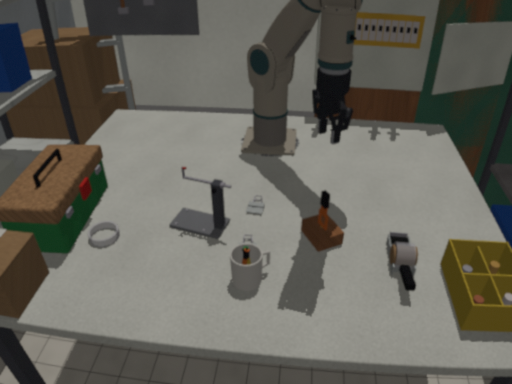

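The scene picture shows the key standing upright in the block at about (324,205). The hook at (183,170) is empty, and the bystanders are where they started.

```bash
python3 -c "
from cell import ctrl
print(ctrl.finish_job())"
```

```text
the job is handed in; nothing more can be done
None
```

The key is off the hook and standing upright in the block's hole, fully home and let go. I handed the job in at about 35.6 s; no verdict was reported.

**How it went:**
- **Leaning the key:** The moves only turn the tool about its own pointing axis, so I could not tilt the key with the arm. I held the top of its grip lightly, raised it, and swung it about the pads against the stand's post to about 46–48°. The force readings there were about 1–2 N.
- **Over the barb:** I felt forward at the hook's end, with about 1 N of contact, then centred the key in the play and lifted it straight over.
- **Into the block:** I straightened the key against the block's side with about 3–4 N. The last few degrees came out with the stem already in the hole, and then I released it.

**Last checks:**
- **Depth:** The top of the grip reads 156.6 mm above the shelf; 157 mm is fully home.
- **Uprightness:** The top of the grip is about 2 mm off the block's centre, within the hole's clearance. A second look 0.9 s later found it unmoved to about 0.3 mm.
- **Surroundings:** The other things look unmoved in the scene picture, and the gripper is well clear of everything.

**Disagreements and possible trouble:**
- **Joint limits and force:** At about 2.9 s, in free space at the edge of the arm's reach, one wrist-force reading was 105 N against the 120 N limit. In the same reading joints 5 and 6 showed -1.101 and 1.982 rad against limits of -1.1 and 1.98. That could count as passing the joint range.
- **Hook force between readings:** I only had forces at the end of each move call, so peaks between readings are not known.
- **Camera agreement:** The three cameras' positions differed by about 2–4 mm, so I relied on feel and on differences within one view.

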